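# Change the sample under the sprung hold-down arm of a spark stand

## Robot

A 6-joint arm with a two-finger parallel gripper is mounted at the origin on a cart in front of the work surface, level with it; the furniture and walls round the work are solid. World frame = base frame: x ahead of the robot, y to its left, z up, the work surface at z = 0. Lengths are in m, angles in degrees, forces in N, time in s.
With the tool pointing down it reaches from about 0.4 to 0.825 m from the base axis. Payload 7 kg.
Tool frame: the origin (TCP) lies at the very end of the fingers, on their centre line; the grasp point (between the pads) lies 19 mm behind it; z points along the fingers, y is the line along which they close (so a half turn about z gives the same grasp; the last joint's range is limited). The gripper opens to 88 mm and grips with 3 to 60 N. Pads are 19 mm wide; open, the fingers measure 130 mm over their backs; the gripper's body (78 mm by 193 mm) begins 47 mm behind the grasp point.
Start: joints at [89.33, 20.546, 0.682, 0, -70.136, -16.507], TCP at [0.199, 0.645, 0.227] pointing down, gripper open.
Joint ranges: [-176.03, 176.03], [-82.01, 121.73], [-58.28, 71.71], [-173.87, 95.51], [-174.79, -0.11], [-173.66, 173.66]. Speed limits (degrees/s): [136.94, 136.94, 172.46, 180, 180, 180].

## Interface

Orientations are given as [roll, pitch, yaw] about the fixed x, y, z axes, in that order (R = Rz(yaw) Ry(pitch) Rx(roll)).
In Python, from plant import r gives the robot as it stands. The module is installed in compiled form; this text tells all that it offers.
- The arm moves only by the tool jog_arm, never from a script. Its arguments are lists of equal length, an entry for each row: "travel": the shift along the tool's x, y, z each as a share of 50 cm, from -1 to 1, a list of three; "dr": the turn, a rotation vector about the tool's x, y, z each as a share of 360 degrees, from -1 to 1, a list of three; "claw": the opening, from 0 (shut) to 1 (fully open). A call has exactly 10 rows; each row is the pose to reach, as a shift and turn from the pose commanded when the call began, along the tool's axes at that moment, turning the shorter way round; what a row does not reach only later rows make up. A row lasts 1/8 s, in which the tool goes at most 62.5 mm and 10.7 degrees, less where a joint would pass 70% of its speed; a pose out of reach is approached as far as the arm can. A call with a number of a shift or a turn outside -1 to 1 is refused whole. A call with a gripper value outside its range is refused whole. The fingers move at their own pace and stop on an object; "newtons" is the grip in N (left out, the last holds). Time passes only in rows, so rows that repeat a pose let the fingers close, or fill a call up. It gives the time, the measured TCP pose, the force, the opening and the grip force at its end, in the units of the state.
- r.get_state(): the state, without advancing time (a new reading comes with each control period).
- r.capture(name): name is "side" or "top" or "wrist"; returns a dict with "pixels" (480x640x3 uint8, red, green, blue), "range_z" (480x640 float32, m along the optical axis (not along the pixel's ray), 0 where there is no reading), "fx", "fy", "cx", "cy" (pixels), "position" and "attitude" of the camera in the world; the wrist camera has in their place "hand_eye" (4x4, takes a point from camera to tool coordinates, whose origin is the TCP and whose axes are the flange's). Camera axes: x right, y up, looking along -z (the intrinsics and any distortion apply to the point x, -y, -z); pixel columns grow to the right and rows downward; lengths in m; the calibration is good to about 2 mm. The wrist camera is an equidistant fisheye: a pixel r from the principal point sees the ray r / f radians off the axis. A picture is of the moment at which its call begins: read the wrist's pose just before it.
- r.close_job(): hands the job in; it is judged then, once.
Trained networks look in the newest picture that a camera, given by its name, has taken for a name from the list of things; names that differ only in an ending like _2 or _b are one class to them, and where a whole thing is asked for, a point or a joint stands for the part that bears it (a point fixed in the world has none). Each returns a list of dicts, best first, with "conf" (0 to 1); they miss things now and then, are a little off and sometimes report something else, mostly with a low value. They report only what shows in the picture. A call takes as long as a camera call. They do not tell look-alikes from the thing itself.
- r.boxes_of(name, camera): "extent" ([left, top, right, bottom] in pixels, round what is visible of it).
- r.regions_of(name, camera): "pixels" (480x640 bool, what is visible of it) and "extent" ([left, top, right, bottom] in pixels, round what is visible of it).
- r.tip_of(name, camera): "at" ([column, row] in pixels: a listed point, or the origin of a listed thing).
The state is a dict: "time_s": time; "joints": joint angles; "qd": joint speeds; "joint_torque": joint torques, N m; "tcp_pos": TCP position; "eef_rot": TCP orientation; "contact_force": force on the tool from outside, world axes, zero at the start; "moment": the same for the moment, N m; "gripper_width": finger opening in m; "gripper_force": force on a finger pad.
Only numpy, scipy, OpenCV 4.12 (cv2) and the standard library are available. Lean on these libraries where they do the work, as an engineer would, in place of code of your own. Each camera call takes 0.05 s, during which the arm holds its last target. There are 200 camera calls.

## Task

Change the sample on the metals analyser's spark stand: push the sprung hold-down arm right back by its red knob until it stays, return the round control disc to the blue sample tray so that it lies flat, and clear every spent offcut into the scrap bin, pushing those on the table off its open ledge and carrying over any that fell on the bench. Once the table is clear, lay the brass plate flat over the dark window so that it covers it completely, and bring the arm forward again so that its copper pad bears down on the plate. Then press the green button fully down to start the run, leaving the steel plate in the tray and the other bench things where they are.

Things in the scene. Friction and masses are not known exactly. Their poses are not given: they have to be found in the camera images.
- stand: Spark stand, white and grey box fixed to the bench. Origin under it on the bench; x away from its front panel, y to its left. Metal table top 85 mm up: x -112 to 74, y -142 to 171 mm. Rims 9 mm high at front and right, a 12 mm shoulder behind (x > 74); the left edge is the open ledge over the scrap bin. Hinge cheeks on the shoulder: x 80 to 110, y -89 to -31, up to 135 mm above the bench.
- window (a point): Centre of the dark 14 mm round window in the table top, in the middle of a 68 mm brass ring plate (all flush). On the table surface, at x -15, y -60 mm of the stand; axes as the stand.
- ledge (a point): Middle of the open left edge of the table, on the table surface; axes as the stand.
- bin_floor (a point): Centre of the scrap bin's floor, 81 mm below the table top. Inside, the bin spans x -93 to 93 mm and y -65 (under the ledge) to 65; its three steel walls end 7 mm above table height. A steep steel chute sheet runs from under the ledge down to the floor. Axes as the stand.
- holddown (a joint): Hold-down arm's angle (rad) about the stand's y: 0 with the pad on the 22 mm disc, about -0.04 on an 18 mm plate, -0.15 with nothing under it; grows up and back to the stop at 1.45. An over-centre spring drives it down below 0.60 (about 5 N at the pad) and back above that, where it stays. About 8 N at the knob moves it. At 1.45 the 110 mm limb stands upright over the hinge, top 240 mm up.
- hinge_axis (a point): Centre of the arm's hinge, 120 mm above the bench, at x +95, y -60 mm of the stand.
- knob (a point): Centre of the red ball knob (28 mm) on the arm's steel lever, 11 mm thick and 80 mm from hinge to knob. The lever leans 0.6 rad forward (to the stand's -x) at joint 0, is upright at 0.6 and leans 0.85 rad back at 1.45: push the knob towards the stand's +x to open, pull it from behind to -x to close. Follow its arc: a dead level push can bind while the lever leans far.
- pressure_pad: Copper pad at the tip of the arm's limb, a ball of 18 mm; origin at its centre. It comes down on the middle of the window.
- control_disc: Round steel control disc with a blue band, 56 mm across, 22 mm high, 0.3 kg; at first under the pad. Origin: centre of its underside, z up.
- spent_block: one of up to five spent offcuts (some may be absent: None). Dark steel block, 60 x 30 x 24 mm, with burn spots. Origin: centre of its underside as it lay at first; x along its length, z up.
- spent_angle: one of up to five spent offcuts (some may be absent: None). Aluminium angle, 62 x 32 mm flange 6 mm thick with a 6 mm wall along its +y edge, 30 mm high in all. Origin: centre of its underside as it lay at first; x along its length, z up.
- spent_flat: one of up to five spent offcuts (some may be absent: None). Copper flat, 64 x 34 x 12 mm, with burn spots. Origin: centre of its underside as it lay at first; x along its length, z up.
- spent_tee: one of up to five spent offcuts (some may be absent: None). Aluminium tee, 60 x 34 mm flange 6 mm thick with a 6 mm web along its middle, 28 mm high in all. Origin: centre of its underside as it lay at first; x along its length, z up.
- spent_bar: one of up to five spent offcuts (some may be absent: None). Bright steel bar, 80 x 26 x 26 mm, with burn spots, lying on the bench to the left of the bin. Origin: centre of its underside as it lay at first; x along its length, z up.
- start (a joint): Travel of the green start button (m): 0 up, 0.005 fully down; sprung, about 5 N when down.
- start_top (a point): Middle of the green button's top face (26 mm across), 24 mm above the table, on the rear shoulder at x 112, y 50 mm of the stand; press straight down.
- tray: Shallow blue open tray fixed on the bench to the right of the stand, 280 (x) x 130 (y) x 12 mm, wall and floor 4 mm. Origin: centre of its underside. Two plates lie on its floor at x about -90 and 0; the end around x +90 is free for the control disc.
- brass_plate: The next sample: clean brass plate, 40 (x) x 70 (y) x 18 mm, 0.38 kg, lying in the tray. Origin: centre of its underside, z up.
- steel_plate: A later sample: bright steel plate of the same size, lying in the tray; it stays there. Origin: centre of its underside.
- jar_boric: White jar with blue cap, 62 mm across, 92 mm high, standing behind the tray; bystander. Origin: centre of its underside.
- vial_amber: Amber vial with black cap, 30 mm across, 64 mm high, behind the tray; bystander. Origin: centre of its underside.
- caliper: Slide caliper, 75 x 232 x 8 mm, lying on the bench to the right of the tray; bystander. Origin: its middle, underside.
There are look-alikes about, which are no part of the job. What is shaped like the steel_plate but turquoise is not meant.

How it is judged:
By the outcome, as a careful person would: the job done as asked, in the order asked, and still so for the second after the job is handed in, with the robot touching nothing.
Of spent_block, spent_angle, spent_flat, spent_tee, spent_bar only 3 to 5 are there at a start; the rules pass over those that are not, and their reading is None.
At some moment in a run one of spent_block, spent_angle, spent_flat, spent_tee, spent_bar may be knocked a few centimetres aside while the robot is not near it.
Once in a run the grip may slacken for a moment while it holds something.
It also fails if it takes over 210 s, if anything falls off the work surface, if the arm or the gripper's body presses on something with over 40 N, if the wrist force passes 120 N, or if a joint passes its speed limit or range.

## Working session

There is one attempt and no reset: what is moved stays moved. The work goes in short steps, Python scripts to look and compute and a tool call to move; the robot and the scene stay as the last step left them, time stands still between calls to the robot, and variables do not carry over. Pictures are saved under pics/ and viewed, at most 14 in all, crops included, and the job is handed in when it is done.

Besides the shell and the picture viewer there is one more tool, called after ">>>" by a JSON object that holds its "fn" and its "kwargs", one argument or row to a line. jog_arm: Moves the arm, as the interface text tells. Its arguments: {"type":"object","properties":{"travel":{"type":"array"},"dr":{"type":"array"},"claw":{"type":"array"},"newtons":{"type":"number"}},"required":["travel","dr","claw"]}

```bash
mkdir -p pics; ls; python3 - <<'E'
from plant import r
import cv2,numpy as np
s=r.get_state(); print({k:np.round(v,3) for k,v in s.items()})
for n in ["side","top"]:
    c=r.capture(n); cv2.imwrite(f"pics/{n}0.png",c["pixels"][:,:,::-1])
    np.savez(f"{n}0.npz",**c)
    print(n,c["fx"],c["fy"],c["cx"],c["cy"],c["position"],c["attitude"],[k for k in c])
E
```

```text
pics
{'time_s': np.float64(0.0), 'joints': array([ 8.9328e+01,  2.0591e+01,  6.3400e-01, -2.1000e-02, -7.0136e+01,
       -1.6505e+01]), 'qd': array([-0.019, -0.089, -0.12 , -0.025, -0.016,  0.032]), 'joint_torque': array([-0.0000e+00, -5.8271e+01,  2.9306e+01,  6.9970e+00,  7.0000e-03,
       -0.0000e+00]), 'tcp_pos': array([0.199, 0.644, 0.226]), 'eef_rot': array([ 1.79905e+02, -8.00000e-03, -1.71840e+01]), 'contact_force': array([ 0.116,  0.368, -0.451]), 'moment': array([0.028, 0.041, 0.001]), 'gripper_force': np.float64(0.0), 'gripper_width': np.float64(0.088)}
side 495.4517478005032 495.4517478005032 305.4293116133323 230.2008172491851 [ 0.11910417 -1.44462323  0.95051571] [ 59.9034506   -1.3606762  -18.86543229] ['pixels', 'range_z', 'fx', 'fy', 'cx', 'cy', 'position', 'attitude']
top 600.60421208693 600.60421208693 318.5983558531539 242.39504298418382 [-0.14961702  0.29107025  1.77016289] [  27.02980185   -0.73508009 -116.66305238] ['pixels', 'range_z', 'fx', 'fy', 'cx', 'cy', 'position', 'attitude']
```

View images.

View pics/top0.png

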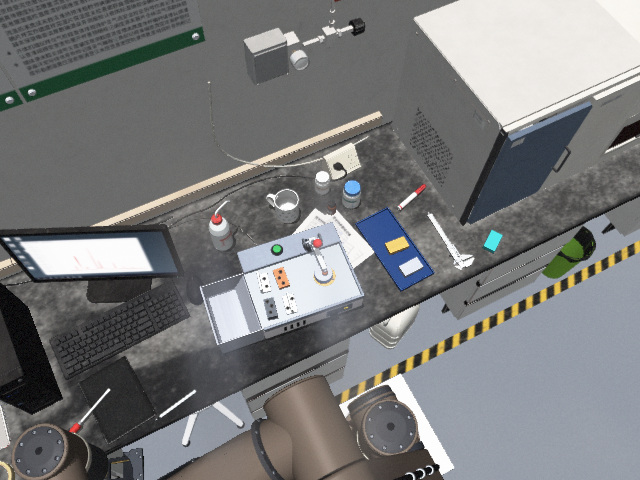

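View pics/side0.png

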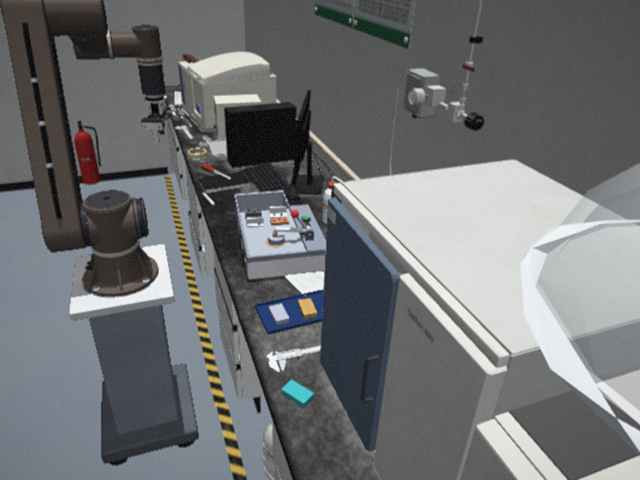

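```bash
cat > h.py <<'E'
import numpy as np,cv2
from scipy.spatial.transform import Rotation as R
def w(c,u,v,z=None,d=None):
    """pixel -> world by depth or at height z"""
    A=R.from_euler('xyz',c["attitude"],degrees=True).as_matrix(); p=np.array(c["position"])
    ray=A@np.array([(u-c["cx"])/c["fx"],-(v-c["cy"])/c["fy"],-1.])
    if z is not None: return p+ray*(z-p[2])/ray[2]
    if d is None:
        d=c["range_z"][int(round(v)),int(round(u))]
    return p+ray*d
def cloud(c,mask):
    v,u=np.nonzero(mask&(c["range_z"]>0)); d=c["range_z"][v,u].astype(float)
    A=R.from_euler('xyz',c["attitude"],degrees=True).as_matrix()
    X=np.stack([(u-c["cx"])/c["fx"]*d,-(v-c["cy"])/c["fy"]*d,-d],1)
    return X@A.T+np.array(c["position"])
def proj(c,P):
    A=R.from_euler('xyz',c["attitude"],degrees=True).as_matrix()
    q=(np.atleast_2d(P)-np.array(c["position"]))@A
    return np.stack([c["cx"]-c["fx"]*q[:,0]/q[:,2],c["cy"]+c["fy"]*q[:,1]/q[:,2]],1)
E
python3 - <<'E'
from plant import r
from h import *
c=r.capture("top")
for n in ["stand","window","ledge","bin_floor","hinge_axis","knob","pressure_pad","control_disc","spent_block","spent_angle","spent_flat","spent_tee","spent_bar","start_top","tray","brass_plate","steel_plate","jar_boric","vial_amber","caliper"]:
    t=r.tip_of(n,"top")[:2]
    for q in t: print(n,round(q["conf"],2),np.round(q["at"]),"depth-pt",np.round(w(c,*q["at"]),3),"z0",np.round(w(c,*q["at"],z=0),3))
for n in ["brass_plate","steel_plate","tray","spent_block","spent_angle","spent_flat","spent_tee","spent_bar"]:
    for q in r.regions_of(n,"top")[:2]:
        P=cloud(c,q["pixels"]); (cx,cy),s,a=cv2.minAreaRect((P[:,:2]*1000).astype(np.float32)); print(n,round(q["conf"],2),np.round(q["extent"]),len(P),np.round([cx,cy,*s,a]),"z",np.round(np.percentile(P[:,2],[5,50,95]),3))
im=c["pixels"][210:360,180:340][:,:,::-1]; cv2.imwrite("pics/crop0.png",cv2.resize(im,None,fx=4,fy=4,interpolation=cv2.INTER_CUBIC)[:600])
E
```

```text
stand 0.72 [302. 289.] depth-pt [0.491 0.003 0.08 ] z0 [ 0.521 -0.011  0.   ]
stand 0.7 [270. 311.] depth-pt [0.46  0.122 0.109] z0 [0.5   0.111 0.   ]
window 0.55 [322. 277.] depth-pt [ 0.488 -0.066  0.108] z0 [ 0.529 -0.089  0.   ]
ledge 0.62 [251. 299.] depth-pt [0.56  0.148 0.007] z0 [0.563 0.147 0.   ]
ledge 0.6 [325. 275.] depth-pt [ 0.492 -0.078  0.104] z0 [ 0.531 -0.1    0.   ]
bin_floor 0.55 [238. 314.] depth-pt [0.531 0.202 0.005] z0 [0.533 0.202 0.   ]
hinge_axis 0.83 [312. 242.] depth-pt [ 0.59  -0.08   0.149] z0 [ 0.658 -0.114  0.   ]
knob 0.61 [312. 245.] depth-pt [ 0.589 -0.082  0.129] z0 [ 0.647 -0.112  0.   ]
pressure_pad 0.59 [314. 242.] depth-pt [ 0.565 -0.074  0.199] z0 [ 0.656 -0.121  0.   ]
pressure_pad 0.36 [324. 272.] depth-pt [ 0.498 -0.075  0.121] z0 [ 0.545 -0.102 -0.   ]
spent_angle 0.54 [263. 283.] depth-pt [0.557 0.1   0.094] z0 [0.597 0.089 0.   ]
spent_flat 0.69 [281. 278.] depth-pt [0.547 0.045 0.094] z0 [0.586 0.031 0.   ]
spent_flat 0.28 [315. 246.] depth-pt [ 0.557 -0.075  0.183] z0 [ 0.639 -0.118  0.   ]
spent_tee 0.67 [321. 276.] depth-pt [ 0.494
[... 1469 characters left out ...]
. 321.] 213 [469. 116.  30.  61.  78.] z [0.095 0.108 0.115]
spent_block 0.24 [284. 291. 300. 314.] 252 [464.  56.  39.  68.  81.] z [0.081 0.092 0.113]
spent_angle 0.65 [259. 272. 272. 295.] 183 [557.  97.  31.  62.  74.] z [0.084 0.092 0.115]
spent_flat 0.74 [273. 246. 281. 255.] 40 [635.  19.  21.  22.  38.] z [0.1   0.108 0.114]
spent_flat 0.58 [273. 269. 289. 290.] 262 [553.  43.  39.  78.  86.] z [0.083 0.095 0.103]
spent_tee 0.28 [312. 265. 332. 284.] 266 [500. -75.  59.  59.  75.] z [0.084 0.105 0.116]
spent_bar 0.48 [308. 235. 325. 275.] 248 [555. -82.  24. 130.  86.] z [0.123 0.136 0.198]
spent_bar 0.48 [400. 258. 426. 277.] 303 [ 431. -361.   52.   87.   13.] z [0.006 0.021 0.029]
```

View pics/crop0.png

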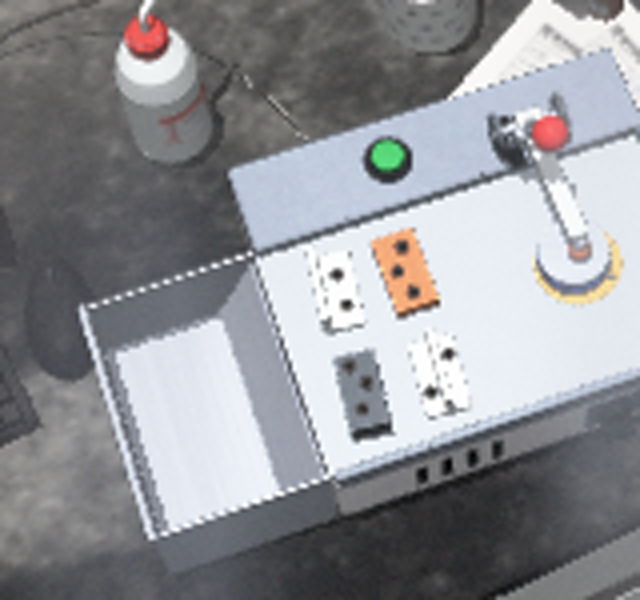

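```bash
python3 - <<'E'
from h import *
c=dict(np.load("top0.npz"))
def cp(x,y,z): return w(c,180+x/4,210+y/4,z=z)
pts=[((115,-0),0)]
# stand coords (mm) : crop px
L=[((-108+0, 171+130+0,92),(152,540)),((78,301,92),(83,307)),((112,50,109),(388,157)),((74,171,97),(250,248)),((-15,-60,85),(580,265)),((-112,171,85),(333,475)),((150,171,97),(230,172))]
S=[];W=[]
for s,p in L:
    q=cp(*p,z=s[2]/1000); print(s,np.round(q*1000,1)); S.append(s[:2]);W.append(q[:2]*1000)
S=np.array(S,float)[[2,3,4,5]];W=np.array(W)[[2,3,4,5]]
a=S-S.mean(0);b=W-W.mean(0)
yaw=np.arctan2((a[:,0]*b[:,1]-a[:,1]*b[:,0]).sum(),(a*b).sum())
M=np.array([[np.cos(yaw),-np.sin(yaw)],[np.sin(yaw),np.cos(yaw)]]);t=W.mean(0)-M@S.mean(0)
print(np.degrees(yaw),t,np.round(W-(S@M.T+t),1))
# tray edges direction from blue pixels
hsv=cv2.cvtColor(c["pixels"],cv2.COLOR_RGB2HSV)
for nm,lo,hi,box,z in [("tray",(105,120,30),(125,255,150),(350,200,440,300),.008),("brass",(10,120,100),(25,255,255),(375,225,415,260),.022),("knob",(0,150,100),(6,255,255),(300,230,330,255),None),("flat",(5,100,100),(15,255,255),(270,260,295,295),None),("green",(55,100,60),(75,255,255),(265,240,285,260),.109)]:
    m=cv2.inRange(hsv,lo,hi); k=np.zeros_like(m);x0,y0,x1,y1=box;k[y0:y1,x0:x1]=m[y0:y1,x0:x1]
    v,u=np.nonzero(k)
    zz=z if z else np.median(cloud(c,k>0)[:,2])
    P=np.array([w(c,a,b,z=zz)[:2]*1000 for a,b in zip(u,v)],np.float32)
    print(nm,len(P),cv2.minAreaRect(P),zz,P.mean(0))
E
```

```text
(-108, 301, 92) [437.8 296.1  92. ]
(78, 301, 92) [629.1 273.6  92. ]
(112, 50, 109) [633.9  17.4 109. ]
(74, 171, 97) [615.9 142.   97. ]
(-15, -60, 85) [496.4 -79.4  85. ]
(-112, 171, 85) [427.  158.9  85. ]
(150, 171, 97) [681.9 130.3  97. ]
-6.471126653036739 [519.25292854 -21.08849451] [[-2.3  1.4]
 [ 3.8  1.6]
 [-1.2 -0.4]
 [-0.3 -2.5]]
tray 2168 ((517.0496215820312, -345.3310241699219), (279.30792236328125, 130.48463439941406), 2.9404802322387695) 0.008 [ 528.2662  -343.10474]
brass 223 ((517.223876953125, -354.12957763671875), (68.83926391601562, 40.13191604614258), 86.51850128173828) 0.022 [ 517.4941  -354.05304]
knob 6 ((564.0714111328125, -78.00997161865234), (5.867283344268799, 9.905354499816895), 63.449424743652344) 0.2011922036542626 [563.1381  -78.63678]
flat 182 ((547.7188720703125, 44.62325668334961), (32.464744567871094, 63.67317581176758), 84.00357818603516) 0.09663233648319824 [547.7275    45.292854]
green 54 ((636.9344482421875, 17.66929817199707), (21.605087280273438, 24.344966888427734), 65.00868225097656) 0.109 [636.53503   17.776928]
```

```bash
cat >> h.py <<'E'
YAW=-6.3; ORG=np.array([.519,-.021,0.])
def S(x,y,z): return R.from_euler('z',YAW,degrees=True).apply(np.array([x,y,z])/1000)+ORG
def toS(P): return R.from_euler('z',-YAW,degrees=True).apply(np.asarray(P)-ORG)*1000
def go(s,p,rpy,pos0=None):
    T=R.from_euler('xyz',s["eef_rot"],degrees=True); G=R.from_euler('xyz',rpy,degrees=True)
    t=T.inv().apply(np.asarray(p)-s["tcp_pos"])/.5; d=(T.inv()*G).as_rotvec()/2/np.pi
    print("travel",np.round(t,4),"dr",np.round(d,4),"rows>=",np.ceil(max(np.linalg.norm(t)/.125,np.linalg.norm(d)*360/10.7)))
def wrist(r,name=None):
    s=r.get_state(); c=r.capture("wrist"); c["T"]=np.eye(4); c["T"][:3,:3]=R.from_euler('xyz',s["eef_rot"],degrees=True).as_matrix(); c["T"][:3,3]=s["tcp_pos"]
    if name: cv2.imwrite(f"pics/{name}.png",c["pixels"][:,:,::-1])
    return c
def ww(c,u,v,z=None):
    """wrist pixel -> world at height z (or by depth)"""
    dx,dy=u-c["cx"],v-c["cy"]; rr=np.hypot(dx,dy); th=rr/c["fx"]
    k=np.sin(th)/max(rr,1e-9); ray=np.array([dx*k,-dy*k,-np.cos(th)])
    M=c["T"]@c["hand_eye"]; o=M[:3,3]
    if z is None: return (M@np.append(ray/np.cos(th)*c["range_z"][int(round(v)),int(round(u))],1))[:3]
    q=M[:3,:3]@ray; return o+q*(z-o[2])/q[2]
E
python3 - <<'E'
from plant import r
from h import *
s=r.get_state()
go(s,S(-40,0,400),[180,0,YAW])
print(S(50,-60,186),S(155,-60,173))
E
```

```text
travel [ 0.9255  1.0986 -0.3469] dr [-0.     -0.     -0.0302] rows>= 12.0
[ 0.56211399 -0.08612437  0.186     ] [ 0.66647989 -0.09764648  0.173     ]
```

>>> {"fn": "jog_arm", "kwargs": {
  "travel": [
    [0, 0, -0.12],
    [0.05, 0.05, -0.22],
    [0.12, 0.12, -0.3],
    [0.19, 0.21, -0.34],
    [0.27, 0.3, -0.34],
    [0.35, 0.4, -0.34],
    [0.42, 0.49, -0.34],
    [0.49, 0.58, -0.34],
    [0.56, 0.67, -0.34],
    [0.64, 0.76, -0.34]
  ],
  "dr": [
    [0, 0, 0],
    [0, 0, 0],
    [0, 0, 0],
    [0, 0, 0],
    [0, 0, 0],
    [0, 0, 0],
    [0, 0, 0],
    [0, 0, 0],
    [0, 0, 0],
    [0, 0, 0]
  ],
  "claw": [1, 1, 1, 1, 1, 1, 1, 1, 1, 1]
}}

```text
time_s: 2.8
tcp_pos: [0.393, 0.1855, 0.3971]
eef_rot: [-179.9, -0.0, -17.1]
contact_force: [2.4, 1.3, 0.6]
gripper_width: 0.0876
gripper_force: 0.0
```

>>> {"fn": "jog_arm", "kwargs": {
  "travel": [
    [0.07, 0.09, 0],
    [0.14, 0.17, 0],
    [0.21, 0.25, 0],
    [0.285, 0.34, 0],
    [0.285, 0.34, 0],
    [0.285, 0.34, 0],
    [0.285, 0.34, 0],
    [0.285, 0.34, 0],
    [0.285, 0.34, 0],
    [0.285, 0.34, 0]
  ],
  "dr": [
    [0, 0, 0],
    [0, 0, -0.015],
    [0, 0, -0.03],
    [0, 0, -0.03],
    [0, 0, -0.03],
    [0, 0, -0.03],
    [0, 0, -0.03],
    [0, 0, -0.03],
    [0, 0, -0.03],
    [0, 0, -0.03]
  ],
  "claw": [1, 1, 1, 1, 1, 1, 1, 1, 1, 1]
}}

```text
time_s: 4.05
tcp_pos: [0.4788, -0.0167, 0.3966]
eef_rot: [-180.0, -0.0, -6.3]
contact_force: [-0.4, 0.2, -0.1]
gripper_width: 0.0877
gripper_force: 0.0
```

```bash
python3 - <<'E'
from plant import r
from h import *
s=r.get_state(); print(s["tcp_pos"],s["eef_rot"],s["joints"],s["time_s"],toS(s["tcp_pos"]))
c=wrist(r,"w1"); print(c["hand_eye"],c["fx"],c["cx"],c["cy"])
for n in ["window","knob","control_disc","start_top","spent_block","spent_angle","spent_flat","spent_tee","spent_bar","pressure_pad","ledge"]:
    for q in r.tip_of(n,"wrist")[:2]:
        print(n,round(q["conf"],2),np.round(q["at"]),np.round(toS(ww(c,*q["at"])),0))
E
```

```text
[ 0.47875414 -0.01673224  0.39662871] [-1.79996187e+02 -8.50542478e-03 -6.32358768e+00] [ 2.16007380e+01 -2.28642263e+00 -5.40900640e+00  6.15226988e-04
 -8.68681156e+01  6.20756410e+01] 4.05 [-4.04711337e+01 -1.74367622e-01  3.96628712e+02]
[[-6.31442044e-04  9.64568441e-01  2.63831999e-01  7.18601333e-02]
 [ 9.99998800e-01  9.82388731e-04 -1.19826208e-03  3.34859748e-04]
 [-1.41499137e-03  2.63830926e-01 -9.64567903e-01 -1.58600996e-01]
 [ 0.00000000e+00  0.00000000e+00  0.00000000e+00  1.00000000e+00]] 371.64829954431775 320.8460471179918 240.48569629487287
window 0.93 [368. 173.] [ -4. -55. 136.]
knob 0.75 [385. 120.] [ 53. -62. 199.]
knob 0.36 [270. 146.] [26. 61. 96.]
control_disc 0.65 [366. 174.] [ -8. -55. 108.]
start_top 0.6 [280.  72.] [116.  47. 110.]
spent_block 0.7 [222. 216.] [-58. 122. 110.]
spent_angle 0.74 [226. 143.] [ 32. 119.  91.]
spent_angle 0.21 [384. 119.] [ 54. -61. 201.]
spent_flat 0.71 [267. 146.] [26. 65. 97.]
spent_tee 0.82 [271. 216.] [-62.  63.  91.]
pressure_pad 0.47 [371. 176.] [ -8. -58. 141.]
ledge 0.68 [190. 181.] [-17. 175.  76.]
```

View pics/w1.png

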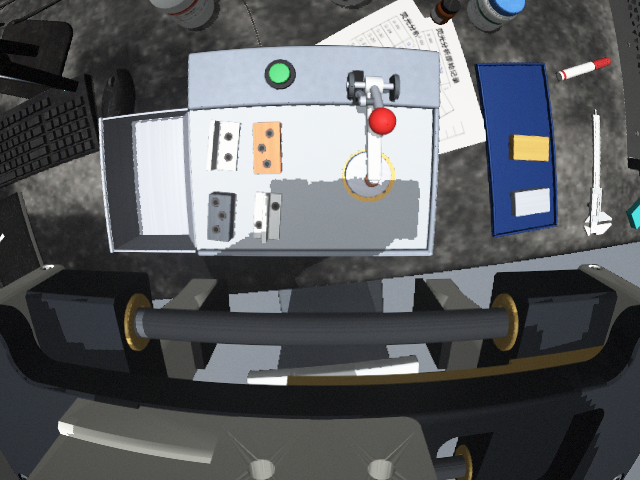

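>>> {"fn": "jog_arm", "kwargs": {
  "travel": [
    [0.09, 0.06, 0.05],
    [0.181, 0.12, 0.1],
    [0.181, 0.12, 0.2],
    [0.181, 0.12, 0.3],
    [0.181, 0.12, 0.38],
    [0.181, 0.12, 0.43],
    [0.181, 0.12, 0.455],
    [0.181, 0.12, 0.455],
    [0.181, 0.12, 0.455],
    [0.181, 0.12, 0.455]
  ],
  "dr": [
    [0, 0, 0],
    [0, 0, 0],
    [0, 0, 0],
    [0, 0, 0],
    [0, 0, 0],
    [0, 0, 0],
    [0, 0, 0],
    [0, 0, 0],
    [0, 0, 0],
    [0, 0, 0]
  ],
  "claw": [1, 1, 1, 1, 1, 1, 1, 1, 0.7, 0.5],
  "newtons": 15
}}

```text
time_s: 5.9
tcp_pos: [0.5627, -0.0868, 0.1703]
eef_rot: [-180.0, -0.1, -6.4]
contact_force: [0.6, 0.4, 0.3]
gripper_width: 0.073
gripper_force: 0.0
```

```bash
python3 - <<'E'
from plant import r
from h import *
s=r.get_state(); print(toS(s["tcp_pos"]),s["eef_rot"],s["gripper_width"],s["contact_force"])
c=wrist(r,"w2")
for q in r.tip_of("knob","wrist")[:2]: print(q, toS(ww(c,*q["at"])))
hsv=cv2.cvtColor(c["pixels"],cv2.COLOR_RGB2HSV); m=cv2.inRange(hsv,(0,150,90),(6,255,255))|cv2.inRange(hsv,(174,150,90),(180,255,255))
n,l,st,ce=cv2.connectedComponentsWithStats(m); 
for i in range(1,n):
    if st[i,4]>100: print(st[i],ce[i],toS(ww(c,*ce[i])))
E
```

```text
[ 50.67936871 -60.5863323  170.26155488] [-1.79974465e+02 -1.13272552e-01 -6.37188019e+00] 0.0729526050508691 [0.63580693 0.43387413 0.3224603 ]
{'at': [320.9, 306.4], 'conf': 0.58} [ 60.06073544 -61.11203442 197.76451203]
[ 289  283   64   30 1490] [320.51610738 299.6409396 ] [ 62.41816069 -60.9682007  196.56740674]
```

View pics/w2.png

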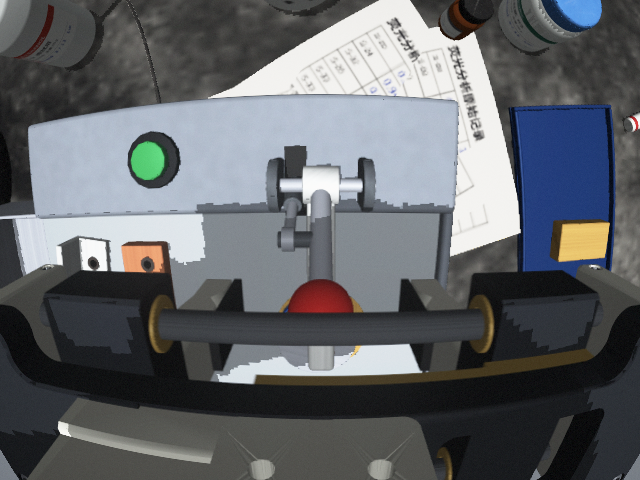

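>>> {"fn": "jog_arm", "kwargs": {
  "travel": [
    [0, 0, 0],
    [0, 0, 0],
    [0, 0, 0],
    [0, 0, 0],
    [0, 0, 0],
    [0, 0, 0],
    [0.014, 0, -0.009],
    [0.028, 0, -0.0154],
    [0.0432, 0, -0.021],
    [0.0586, 0, -0.0248]
  ],
  "dr": [
    [0, 0, 0],
    [0, 0, 0],
    [0, 0, 0],
    [0, 0, 0],
    [0, 0, 0],
    [0, 0, 0],
    [0, 0, 0],
    [0, 0, 0],
    [0, 0, 0],
    [0, 0, 0]
  ],
  "claw": [0.2, 0.2, 0.2, 0.2, 0.2, 0.2, 0.2, 0.2, 0.2, 0.2],
  "newtons": 18
}}

```text
time_s: 7.25
tcp_pos: [0.5893, -0.0896, 0.1807]
eef_rot: [-180.0, 0.3, -6.4]
contact_force: [-5.5, 5.8, 1.2]
gripper_width: 0.0268
gripper_force: 18.0
```

>>> {"fn": "jog_arm", "kwargs": {
  "travel": [
    [0.016, 0, -0.002],
    [0.0318, 0, -0.0032],
    [0.0476, 0, -0.002],
    [0.0634, 0, 0],
    [0.079, 0, 0.004],
    [0.0944, 0, 0.0094],
    [0.1085, 0, 0.0165],
    [0.1224, 0, 0.0248],
    [0.135, 0, 0.0345],
    [0.1464, 0, 0.0454]
  ],
  "dr": [
    [0, 0, 0],
    [0, 0, 0],
    [0, 0, 0],
    [0, 0, 0],
    [0, 0, 0],
    [0, 0, 0],
    [0, 0, 0],
    [0, 0, 0],
    [0, 0, 0],
    [0, 0, 0]
  ],
  "claw": [0.2, 0.2, 0.2, 0.2, 0.2, 0.2, 0.2, 0.2, 0.2, 0.2]
}}

```text
time_s: 8.5
tcp_pos: [0.6663, -0.0981, 0.1584]
eef_rot: [-180.0, -0.2, -6.4]
contact_force: [5.9, 3.2, -3.3]
gripper_width: 0.0268
gripper_force: 18.0
```

>>> {"fn": "jog_arm", "kwargs": {
  "travel": [
    [0, 0, 0],
    [0, 0, 0],
    [0, 0, 0],
    [0, 0, -0.1],
    [0, 0, -0.2],
    [0, 0, -0.28],
    [-0.12, 0, -0.28],
    [-0.24, 0, -0.28],
    [-0.36, 0, -0.28],
    [-0.43, 0, -0.28]
  ],
  "dr": [
    [0, 0, 0],
    [0, 0, 0],
    [0, 0, 0],
    [0, 0, 0],
    [0, 0, 0],
    [0, 0, 0],
    [0, 0, 0],
    [0, 0, 0],
    [0, 0, 0],
    [0, 0, 0]
  ],
  "claw": [0.7, 1, 1, 1, 1, 1, 1, 1, 1, 1]
}}

```text
time_s: 9.75
tcp_pos: [0.4475, -0.0747, 0.2994]
eef_rot: [-180.0, -0.1, -6.4]
contact_force: [0.6, 0.1, -0.1]
gripper_width: 0.0874
gripper_force: 0.0
```

```bash
python3 - <<'E'
from plant import r
from h import *
s=r.get_state(); print(toS(s["tcp_pos"]),s["eef_rot"],s["gripper_width"],s["contact_force"])
c=wrist(r,"w3")
for n,z in [("window",.085),("control_disc",.085),("start_top",.109),("brass_plate",.004),("steel_plate",.004),("tray",0),("knob",None),("spent_flat",None),("spent_angle",None),("spent_tee",None),("spent_block",None)]:
    for q in r.tip_of(n,"wrist")[:1]: 
        p=ww(c,*q["at"],z=z); print(n,round(q["conf"],2),np.round(q["at"]),np.round(toS(p)),np.round(p*1000))
E
```

```text
[-65.14192827 -61.2421012  299.35776907] [-1.79972408e+02 -7.59458084e-02 -6.38300695e+00] 0.08744951432822037 [ 0.61067541  0.12230467 -0.08957001]
control_disc 0.6 [319. 156.] [ -8. -60.  85.] [504. -80.  85.]
start_top 0.72 [207.  36.] [115.  47. 109.] [638.  13. 109.]
brass_plate 0.67 [525. 130.] [  35. -336.    4.] [ 517. -358.    4.]
steel_plate 0.57 [530. 193.] [ -50. -350.    4.] [ 431. -363.    4.]
tray 0.77 [520. 125.] [  42. -329.    0.] [ 525. -353.    0.]
knob 0.21 [104. 170.] [-17. 235.   4.] [528. 214.   4.]
spent_flat 0.78 [197. 126.] [26. 61. 97.] [551.  37.  97.]
spent_angle 0.93 [150. 130.] [ 26. 117.  91.] [558.  92.  91.]
spent_tee 0.89 [204. 211.] [-62.  59.  90.] [464.  45.  90.]
spent_block 0.57 [150. 214.] [-60. 114. 108.] [472.  99. 108.]
```

View pics/w3.png

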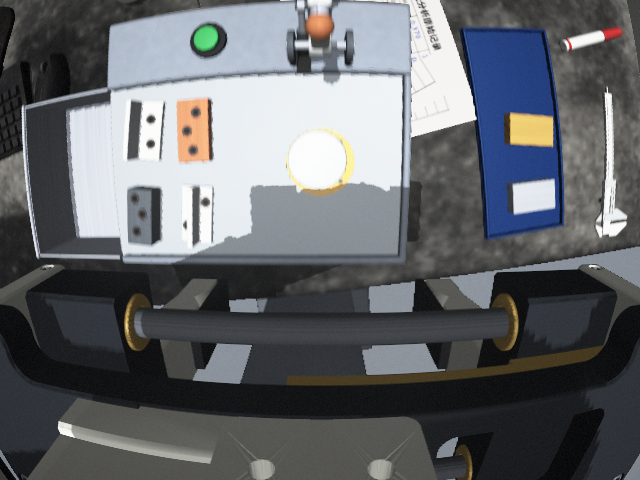

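```bash
python3 - <<'E'
from plant import r
from h import *
c=wrist(r)
print(toS(ww(c,317.5,160,z=.107)), toS(ww(c,321,161,z=.085)))
for n in ["control_disc","brass_plate"]:
  for q in r.regions_of(n,"wrist")[:1]:
    v,u=np.nonzero(q["pixels"]); P=np.array([ww(c,a,b,z=.107 if n[0]=="c" else .022) for a,b in zip(u,v)])
    print(n,q["conf"],q["extent"],toS((P.max(0)+P.min(0))/2),cv2.minAreaRect((P[:,:2]*1000).astype(np.float32)))
g=q["extent"]
# tray corners at z=.012 (inner/outer top edges by eye)
for p in [(461,30),(547,31),(564,224),(486,237)]: print(np.round(ww(c,*p,z=.012)*1000))
E
```

```text
[ -8.08320665 -58.49938098 107.        ] [-10.2295277  -61.81813698  85.        ]
control_disc 0.9 [287.3, 132.4, 345.8, 190.2] [ -8.53874128 -58.14456192 107.        ] ((504.0216064453125, -77.72280883789062), (54.43940353393555, 53.92121505737305), 83.38145446777344)
brass_plate 0.66 [504.6, 111.3, 555.0, 146.9] [  37.75996239 -331.28237187   22.        ] ((520.4056396484375, -354.42755126953125), (76.75035095214844, 41.72758102416992), 85.3166732788086)
[ 651. -274.   12.]
[ 660. -408.   12.]
[ 386. -420.   12.]
[ 381. -288.   12.]
```

>>> {"fn": "jog_arm", "kwargs": {
  "travel": [
    [0.06, -0.003, 0.08],
    [0.113, -0.006, 0.18],
    [0.113, -0.006, 0.28],
    [0.113, -0.006, 0.35],
    [0.113, -0.006, 0.395],
    [0.113, -0.006, 0.415],
    [0.113, -0.006, 0.415],
    [0.113, -0.006, 0.415],
    [0.113, -0.006, 0.415],
    [0.113, -0.006, 0.415]
  ],
  "dr": [
    [0, 0, 0],
    [0, 0, 0],
    [0, 0, 0],
    [0, 0, 0],
    [0, 0, 0],
    [0, 0, 0],
    [0, 0, 0],
    [0, 0, 0],
    [0, 0, 0],
    [0, 0, 0]
  ],
  "claw": [1, 1, 1, 1, 1, 1, 1, 0.7, 0.5, 0.5],
  "newtons": 40
}}

```text
time_s: 11.75
tcp_pos: [0.5071, -0.0776, 0.0919]
eef_rot: [-180.0, -0.1, -6.4]
contact_force: [-0.4, 0.8, 0.7]
gripper_width: 0.0633
gripper_force: 0.0
```

>>> {"fn": "jog_arm", "kwargs": {
  "travel": [
    [0, 0, 0],
    [0, 0, 0],
    [0, 0, 0],
    [0, 0, -0.04],
    [0, 0, -0.12],
    [0, 0, -0.14],
    [0, 0, -0.14],
    [0, 0, -0.14],
    [0, 0, -0.14],
    [0, 0, -0.14]
  ],
  "dr": [
    [0, 0, 0],
    [0, 0, 0],
    [0, 0, 0],
    [0, 0, 0],
    [0, 0, 0],
    [0, 0, 0],
    [0, 0, 0],
    [0, 0, 0],
    [0, 0, 0],
    [0, 0, 0]
  ],
  "claw": [0.4, 0.4, 0.4, 0.4, 0.4, 0.4, 0.4, 0.4, 0.4, 0.4]
}}

```text
time_s: 13.0
tcp_pos: [0.5064, -0.0777, 0.1605]
eef_rot: [180.0, 0.1, -6.4]
contact_force: [1.5, -0.6, -3.8]
gripper_width: 0.0544
gripper_force: 40.0
```

```bash
sed -i 's/ORG=.*/ORG=np.array([.522,-.023,0.])/' h.py; python3 - <<'E'
from plant import r
from h import *
s=r.get_state(); print(s["tcp_pos"],toS(s["tcp_pos"]),s["eef_rot"],s["joints"][5])
go(s,[.609,-.342,.18],[180,0,YAW]); go(s,[.609,-.342,.0135],[180,0,YAW])
E
```

```text
[ 0.50641267 -0.07773735  0.16052069] [ -9.48663039 -56.1172488  160.5206856 ] [ 1.79977973e+02  7.22346673e-02 -6.38223084e+00] 70.36542608640644
travel [ 0.2626  0.5025 -0.0391] dr [ 0.0001  0.0002 -0.0002] rows>= 5.0
travel [0.263  0.5023 0.2939] dr [ 0.0001  0.0002 -0.0002] rows>= 6.0
```

>>> {"fn": "jog_arm", "kwargs": {
  "travel": [
    [0.05, 0.09, -0.04],
    [0.1, 0.19, -0.04],
    [0.15, 0.29, -0.04],
    [0.2, 0.39, -0.03],
    [0.25, 0.48, 0],
    [0.262, 0.502, 0.08],
    [0.262, 0.502, 0.16],
    [0.262, 0.502, 0.2],
    [0.262, 0.502, 0.23],
    [0.262, 0.502, 0.23]
  ],
  "dr": [
    [0, 0, 0],
    [0, 0, 0],
    [0, 0, 0],
    [0, 0, 0],
    [0, 0, 0],
    [0, 0, 0],
    [0, 0, 0],
    [0, 0, 0],
    [0, 0, 0],
    [0, 0, 0]
  ],
  "claw": [0.4, 0.4, 0.4, 0.4, 0.4, 0.4, 0.4, 0.4, 0.4, 0.4]
}}

```text
time_s: 14.25
tcp_pos: [0.6084, -0.3414, 0.0449]
eef_rot: [-180.0, 0.1, -6.4]
contact_force: [0.3, -0.3, -2.4]
gripper_width: 0.0547
gripper_force: 40.0
```

```bash
python3 - <<'E'
from plant import r
from h import *
s=r.get_state(); print(s["tcp_pos"],s["gripper_width"],s["contact_force"])
go(s,[.609,-.342,.0125],[180,0,YAW])
c=wrist(r,"w4")
E
```

```text
[ 0.60841783 -0.34138011  0.04493665] 0.0546990567711574 [ 0.27863843 -0.32435925 -2.36417833]
travel [0.0014 0.0011 0.0649] dr [-0.0001  0.0004 -0.0002] rows>= 1.0
```

View pics/w4.png

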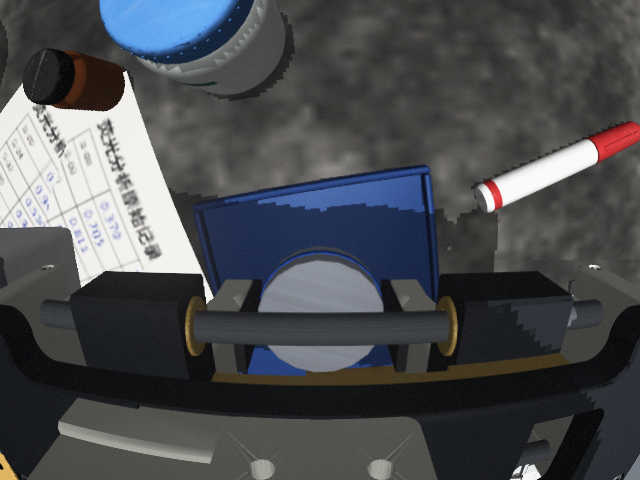

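>>> {"fn": "jog_arm", "kwargs": {
  "travel": [
    [0, 0, 0.03],
    [0, 0, 0.05],
    [0, 0, 0.06],
    [0, 0, 0.066],
    [0, 0, 0.066],
    [0, 0, 0.066],
    [0, 0, 0.066],
    [0, 0, 0.066],
    [0, 0, 0.0],
    [0, 0, -0.1]
  ],
  "dr": [
    [0, 0, 0],
    [0, 0, 0],
    [0, 0, 0],
    [0, 0, 0],
    [0, 0, 0],
    [0, 0, 0],
    [0, 0, 0],
    [0, 0, 0],
    [0, 0, 0],
    [0, 0, 0]
  ],
  "claw": [0.4, 0.4, 0.4, 0.4, 0.4, 0.74, 0.74, 0.74, 0.74, 0.74]
}}

```text
time_s: 15.55
tcp_pos: [0.6079, -0.3413, 0.0956]
eef_rot: [-180.0, 0.2, -6.4]
contact_force: [1.3, 0.5, 0.1]
gripper_width: 0.0649
gripper_force: 0.0
```

>>> {"fn": "jog_arm", "kwargs": {
  "travel": [
    [-0.02, 0, -0.1],
    [-0.04, 0, -0.2],
    [-0.06, -0.03, -0.3],
    [-0.1, -0.1, -0.35],
    [-0.14, -0.2, -0.35],
    [-0.18, -0.3, -0.35],
    [-0.2, -0.4, -0.35],
    [-0.2, -0.45, -0.35],
    [-0.2, -0.45, -0.35],
    [-0.2, -0.45, -0.35]
  ],
  "dr": [
    [0, 0, 0],
    [0, 0, 0],
    [0, 0, 0],
    [0, 0, 0],
    [0, 0, 0],
    [0, 0, 0],
    [0, 0, 0],
    [0, 0, 0],
    [0, 0, 0],
    [0, 0, 0]
  ],
  "claw": [0.74, 0.6, 0.4, 0.25, 0.25, 0.25, 0.25, 0.25, 0.25, 0.25]
}}

```text
time_s: 16.8
tcp_pos: [0.5347, -0.1072, 0.2715]
eef_rot: [180.0, -0.0, -6.4]
contact_force: [0.1, -0.3, 0.2]
gripper_width: 0.022
gripper_force: 0.0
```

```bash
python3 - <<'E'
from plant import r
from h import *
s=r.get_state(); print(toS(s["tcp_pos"]),s["eef_rot"],s["joints"],s["gripper_width"])
c=wrist(r,"w5")
for n,z in [("control_disc",.026),("brass_plate",.022),("spent_flat",.097),("spent_angle",.088),("spent_tee",.088),("spent_block",.109),("spent_bar",None)]:
    for q in r.regions_of(n,"wrist")[:1]: 
        v,u=np.nonzero(q["pixels"]); P=np.array([ww(c,a,b,z=z) for a,b in zip(u,v)])
        print(n,round(q["conf"],2),np.round(q["extent"]),np.round(toS((P.max(0)+P.min(0))/2)),np.round((P.max(0)+P.min(0))/2*1000))
go(s,S(23,0,200),[180,0,YAW+90]);go(s,S(23,0,200),[180,0,YAW-90])
E
```

```text
[ 21.81748815 -82.31462315 271.46163815] [ 1.79998054e+02 -1.67779968e-02 -6.36042707e+00] [ 9.25933507e+00  6.73653080e+00 -1.17195462e+01  6.73833317e-03
 -7.15282886e+01  7.43781035e+01] 0.021991585877219885
control_disc 0.87 [486. 106. 530. 154.] [ 118. -303.   26.] [ 606. -337.   26.]
brass_plate 0.86 [494. 183. 549. 216.] [  35. -329.   22.] [ 521. -354.   22.]
spent_flat 0.59 [149. 187. 186. 257.] [22. 66. 97.] [551.  40.  97.]
spent_angle 0.66 [ 98. 187. 136. 250.] [ 24. 131.  88.] [561. 104.  88.]
spent_block 0.72 [442.   0. 517.  44.] [ 216. -234.  109.] [ 711. -280.  109.]
spent_bar 0.32 [262.  34. 304. 190.] [110. -52. 258.] [626. -87. 258.]
travel [ 0.0021 -0.1646  0.1429] dr [ 0.     -0.     -0.2502] rows>= 9.0
travel [ 0.0021 -0.1646  0.1429] dr [-0.     -0.      0.2498] rows>= 9.0
```

View pics/w5.png

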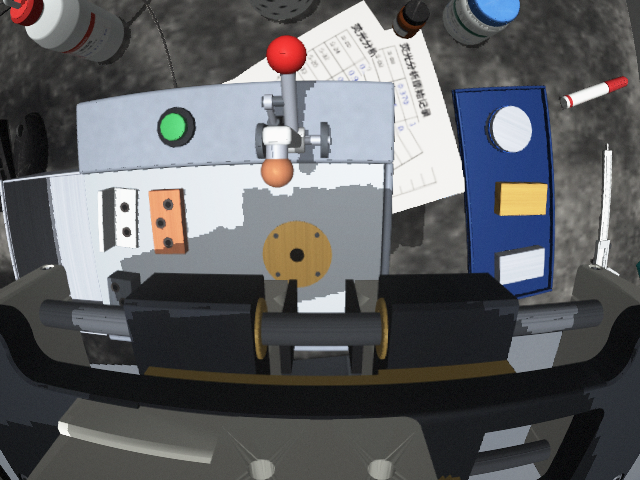

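```bash
python3 - <<'E'
from plant import r
from h import *
c=dict(np.load("top0.npz"))
for p in [(221,247),(221,235),(216,220)]: print(toS(w(c,*p)),toS(w(c,*p,z=0)))
c=wrist(r)
print("window",toS(ww(c,297,255,z=.085)),toS(ww(c,*np.array([286,61]),)))
s=r.get_state(); go(s,S(23,18,180),[180,0,YAW+90]); print(r.get_state()["time_s"])
E
```

```text
[215.6708943  210.91252643  28.31180412] [230.58700121 210.46454394   0.        ]
[214.31722389 200.49250973 107.39708992] [273.5032671  198.03929849   0.        ]
[238.13384003 201.68008038 163.99592389] [334.1277699  197.92326388   0.        ]
window [-15.23705613 -59.95570461  85.        ] [147.81810848 -60.79715079 184.72473015]
travel [ 0.002  -0.2008  0.1823] dr [-0.      0.     -0.2503] rows>= 9.0
17.25
```

>>> {"fn": "jog_arm", "kwargs": {
  "travel": [
    [0, -0.03, 0],
    [0, -0.06, 0],
    [0, -0.1, 0],
    [0, -0.14, 0],
    [0, -0.18, 0],
    [0, -0.2, 0.02],
    [0, -0.2, 0.05],
    [0.002, -0.2, 0.1],
    [0.002, -0.2, 0.18],
    [0.002, -0.2, 0.18]
  ],
  "dr": [
    [0, 0, -0.028],
    [0, 0, -0.056],
    [0, 0, -0.084],
    [0, 0, -0.112],
    [0, 0, -0.14],
    [0, 0, -0.168],
    [0, 0, -0.196],
    [0, 0, -0.224],
    [0, 0, -0.25],
    [0, 0, -0.25]
  ],
  "claw": [0.25, 0.25, 0.25, 0.25, 0.25, 0.25, 0.25, 0.25, 0.25, 0.25]
}}

```text
time_s: 18.5
tcp_pos: [0.5448, -0.0082, 0.1788]
eef_rot: [-179.7, 0.1, 83.5]
contact_force: [0.9, -0.4, 1.2]
gripper_width: 0.0219
gripper_force: 0.0
```

```bash
python3 - <<'E'
from plant import r
from h import *
s=r.get_state(); print(toS(s["tcp_pos"]),s["eef_rot"],s["joints"],s["gripper_width"],s["time_s"])
go(s,S(23,20,89),[180,0,YAW+90])
c=wrist(r)
for n,z in [("spent_flat",.097),("spent_angle",.088),("spent_tee",.088),("spent_block",.109)]:
    for q in r.regions_of(n,"wrist")[:1]: 
        v,u=np.nonzero(q["pixels"]); P=np.array([ww(c,a,b,z=z) for a,b in zip(u,v)])
        print(n,round(q["conf"],2),np.round(q["extent"]),np.round(toS((P.max(0)+P.min(0))/2)),cv2.minAreaRect((P[:,:2]*1000).astype(np.float32)))
E
```

```text
[ 21.060836    17.20745556 178.77718996] [-1.79687677e+02  1.15834842e-01  8.35369610e+01] [ 1.97216120e+01  1.06881718e+01 -1.94886726e+01 -3.90500199e-02
 -6.01545464e+01  1.53834565e+02] 0.021923600202765837 18.5
travel [0.006  0.0048 0.1795] dr [-0.0009  0.0003 -0.0005] rows>= 2.0
spent_flat 0.86 [270. 144. 370. 200.] [21. 68. 97.] ((550.197265625, 42.3923225402832), (35.16352844238281, 64.2780990600586), 83.55940246582031)
spent_angle 0.83 [279.  53. 380. 118.] [ 27. 125.  88.] ((560.5962524414062, 98.09447479248047), (39.365631103515625, 70.4596176147461), 76.60812377929688)
spent_tee 0.85 [144. 145. 236. 198.] [-72.  70.  88.] ((457.94781494140625, 55.0632438659668), (34.974178314208984, 73.44955444335938), 78.9920654296875)
spent_block 0.72 [142.  63. 239. 108.] [-62. 129. 109.] ((474.5331115722656, 111.84471893310547), (31.76861000061035, 66.04743957519531), 77.26470947265625)
```

>>> {"fn": "jog_arm", "kwargs": {
  "travel": [
    [0.005, 0.004, 0.1],
    [0.005, 0.004, 0.16],
    [0.005, 0.004, 0.18],
    [0.025, 0.004, 0.18],
    [0.05, 0.004, 0.18],
    [0.08, 0.004, 0.18],
    [0.11, 0.004, 0.18],
    [0.14, 0.004, 0.18],
    [0.17, 0.004, 0.18],
    [0.2, 0.004, 0.18]
  ],
  "dr": [
    [0, 0, 0],
    [0, 0, 0],
    [0, 0, 0],
    [0, 0, 0],
    [0, 0, 0],
    [0, 0, 0],
    [0, 0, 0],
    [0, 0, 0],
    [0, 0, 0],
    [0, 0, 0]
  ],
  "claw": [0.25, 0.25, 0.25, 0.25, 0.25, 0.25, 0.25, 0.25, 0.25, 0.25]
}}

```text
time_s: 20.0
tcp_pos: [0.5597, 0.0927, 0.091]
eef_rot: [-180.0, -0.0, 83.6]
contact_force: [0.8, -1.8, 1.4]
gripper_width: 0.0215
gripper_force: 0.7
```

>>> {"fn": "jog_arm", "kwargs": {
  "travel": [
    [0.03, 0, 0],
    [0.06, 0, 0],
    [0.09, 0, 0],
    [0.12, 0, 0],
    [0.145, 0, 0],
    [0.165, 0, 0],
    [0.165, 0, 0],
    [0.165, 0, 0],
    [0.1, 0, 0],
    [0.0, 0, -0.1]
  ],
  "dr": [
    [0, 0, 0],
    [0, 0, 0],
    [0, 0, 0],
    [0, 0, 0],
    [0, 0, 0],
    [0, 0, 0],
    [0, 0, 0],
    [0, 0, 0],
    [0, 0, 0],
    [0, 0, 0]
  ],
  "claw": [0.25, 0.25, 0.25, 0.25, 0.25, 0.25, 0.25, 0.25, 0.25, 0.25]
}}

```text
time_s: 21.25
tcp_pos: [0.5582, 0.0957, 0.1328]
eef_rot: [-179.7, 0.2, 83.7]
contact_force: [1.5, 0.1, 1.0]
gripper_width: 0.0219
gripper_force: 0.0
```

```bash
python3 - <<'E'
from plant import r
from h import *
s=r.get_state(); print(toS(s["tcp_pos"]),s["eef_rot"],s["joints"][5],s["time_s"])
go(s,S(-66,20,89),[180,0,YAW+90])
c=wrist(r,"w6")
for n,z in [("spent_flat",.01),("spent_angle",.01),("spent_tee",.088),("spent_block",.109)]:
    for q in r.regions_of(n,"wrist")[:1]: 
        v,u=np.nonzero(q["pixels"]); P=np.array([ww(c,a,b,z=z) for a,b in zip(u,v)])
        print(n,round(q["conf"],2),np.round(q["extent"]),np.round(toS((P.max(0)+P.min(0))/2)))
E
```

```text
[ 22.98057935 121.9429872  132.78018062] [-179.65555731    0.20056484   83.65457658] 144.18794698146127 21.25
travel [-0.2037 -0.1773  0.0893] dr [-0.001   0.0006 -0.0001] rows>= 3.0
spent_flat 0.64 [268.  87. 364. 114.] [ 20. 224.  10.]
spent_angle 0.62 [275.  45. 368.  84.] [ 22. 251.  10.]
spent_block 0.88 [114. 224. 225. 281.] [-62. 137. 109.]
```

View pics/w6.png

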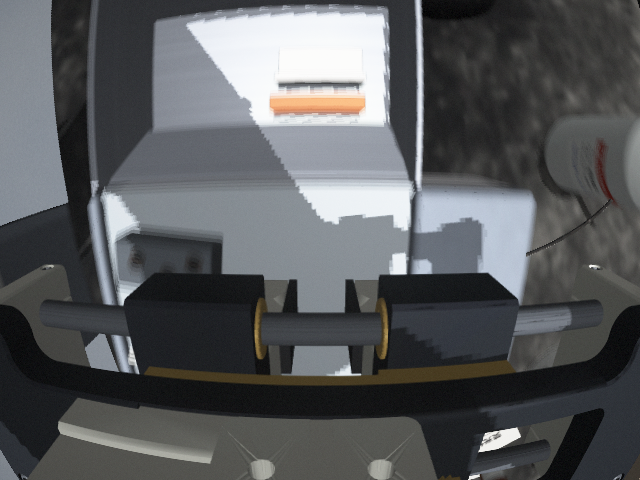

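>>> {"fn": "jog_arm", "kwargs": {
  "travel": [
    [-0.1, 0, -0.03],
    [-0.2, -0.02, -0.04],
    [-0.204, -0.1, -0.04],
    [-0.204, -0.176, 0],
    [-0.204, -0.176, 0.06],
    [-0.204, -0.176, 0.088],
    [-0.18, -0.176, 0.088],
    [-0.15, -0.176, 0.088],
    [-0.12, -0.176, 0.088],
    [-0.09, -0.176, 0.088]
  ],
  "dr": [
    [0, 0, 0],
    [0, 0, 0],
    [0, 0, 0],
    [0, 0, 0],
    [0, 0, 0],
    [0, 0, 0],
    [0, 0, 0],
    [0, 0, 0],
    [0, 0, 0],
    [0, 0, 0]
  ],
  "claw": [0.25, 0.25, 0.25, 0.25, 0.25, 0.25, 0.25, 0.25, 0.25, 0.25]
}}

```text
time_s: 22.75
tcp_pos: [0.4685, 0.0637, 0.0919]
eef_rot: [180.0, -0.0, 83.7]
contact_force: [-0.1, -1.2, -0.2]
gripper_width: 0.0218
gripper_force: 0.2
```

>>> {"fn": "jog_arm", "kwargs": {
  "travel": [
    [0.03, 0, 0],
    [0.06, 0, 0],
    [0.09, 0, 0],
    [0.12, 0, 0],
    [0.15, 0, 0],
    [0.18, 0, 0],
    [0.21, 0, 0],
    [0.235, 0, 0],
    [0.245, 0, 0],
    [0.245, 0, 0]
  ],
  "dr": [
    [0, 0, 0],
    [0, 0, 0],
    [0, 0, 0],
    [0, 0, 0],
    [0, 0, 0],
    [0, 0, 0],
    [0, 0, 0],
    [0, 0, 0],
    [0, 0, 0],
    [0, 0, 0]
  ],
  "claw": [0.25, 0.25, 0.25, 0.25, 0.25, 0.25, 0.25, 0.25, 0.25, 0.25]
}}

```text
time_s: 24.0
tcp_pos: [0.4816, 0.1842, 0.0913]
eef_rot: [-180.0, 0.0, 83.6]
contact_force: [0.5, 0.2, -0.0]
gripper_width: 0.022
gripper_force: 0.0
```

>>> {"fn": "jog_arm", "kwargs": {
  "travel": [
    [-0.1, 0, 0],
    [-0.15, 0, -0.1],
    [-0.15, 0, -0.2],
    [-0.2, 0.05, -0.3],
    [-0.3, 0.05, -0.34],
    [-0.3, 0.05, -0.34],
    [-0.3, 0.05, -0.34],
    [-0.3, 0.05, -0.34],
    [-0.3, 0.05, -0.34],
    [-0.3, 0.05, -0.34]
  ],
  "dr": [
    [0, 0, 0],
    [0, 0, 0.028],
    [0, 0, 0.056],
    [0, 0, 0.084],
    [0, 0, 0.112],
    [0, 0, 0.14],
    [0, 0, 0.168],
    [0, 0, 0.196],
    [0, 0, 0.224],
    [0, 0, 0.25]
  ],
  "claw": [0.25, 0.25, 0.25, 0.25, 0.25, 0.25, 0.25, 0.25, 0.25, 0.25]
}}

```text
time_s: 25.25
tcp_pos: [0.4894, 0.0317, 0.2614]
eef_rot: [-180.0, 0.0, -6.7]
contact_force: [0.9, -0.5, 0.7]
gripper_width: 0.0218
gripper_force: 0.0
```

```bash
python3 - <<'E'
from plant import r
from h import *
s=r.get_state(); print(toS(s["tcp_pos"]),s["eef_rot"],s["joints"][5],s["time_s"])
c=wrist(r,"w7")
for n in ["spent_flat","spent_angle","spent_tee","spent_block","spent_bar"]:
    for q in r.tip_of(n,"wrist")[:2]: print(n,round(q["conf"],2),np.round(q["at"]),np.round(toS(ww(c,*q["at"]))))
E
```

```text
[-38.36086957  50.76227458 261.37647336] [-1.79997924e+02  1.41177989e-02 -6.73493540e+00] 56.55451543817208 25.25
spent_flat 0.62 [174. 157.] [ 23. 215.  19.]
spent_angle 0.71 [158. 155.] [ 27. 226.  39.]
spent_tee 0.65 [175. 238.] [-71. 221.  21.]
spent_block 0.96 [142. 235.] [-65. 261.  29.]
```

View pics/w7.png

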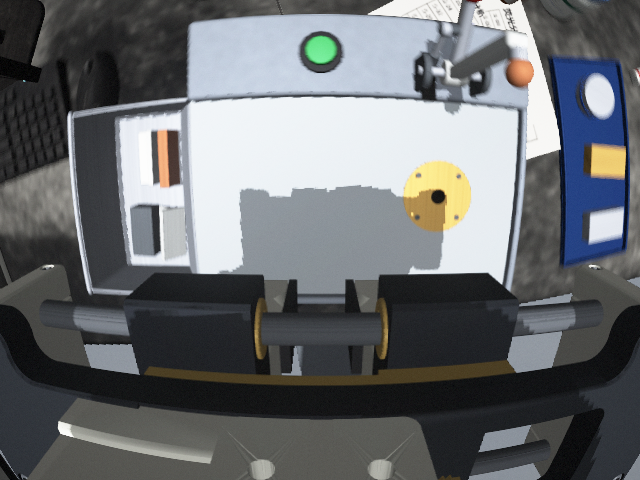

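```bash
python3 - <<'E'
from plant import r
from h import *
s=r.get_state()
go(s,[.519,-.330,.26],[180,0,-94.5])
E
```

```text
travel [0.1366 0.7135 0.0029] dr [-0.      0.      0.2452] rows>= 9.0
```

>>> {"fn": "jog_arm", "kwargs": {
  "travel": [
    [0.01, 0.06, 0],
    [0.02, 0.12, 0],
    [0.04, 0.18, 0],
    [0.06, 0.25, 0],
    [0.08, 0.32, 0],
    [0.1, 0.4, 0],
    [0.12, 0.48, 0],
    [0.13, 0.56, 0.02],
    [0.135, 0.593, 0.05],
    [0.135, 0.593, 0.08]
  ],
  "dr": [
    [0, 0, 0.028],
    [0, 0, 0.056],
    [0, 0, 0.084],
    [0, 0, 0.112],
    [0, 0, 0.14],
    [0, 0, 0.168],
    [0, 0, 0.196],
    [0, 0, 0.224],
    [0, 0, 0.245],
    [0, 0, 0.245]
  ],
  "claw": [0.4, 0.66, 0.66, 0.66, 0.66, 0.66, 0.66, 0.66, 0.66, 0.66],
  "newtons": 40
}}

```text
time_s: 26.8
tcp_pos: [0.5237, -0.2711, 0.2204]
eef_rot: [180.0, 0.0, -94.6]
contact_force: [0.0, -0.1, -1.0]
gripper_width: 0.0577
gripper_force: 0.0
```

```bash
python3 - <<'E'
from plant import r
from h import *
s=r.get_state(); print(s["tcp_pos"],s["eef_rot"],s["joints"][5],s["gripper_width"])
c=wrist(r)
cv2.imwrite("pics/w8.png",cv2.resize(c["pixels"][60:360,120:520,::-1],None,fx=2,fy=2))
hsv=cv2.cvtColor(c["pixels"],cv2.COLOR_RGB2HSV)
m=cv2.inRange(hsv,(10,110,90),(28,255,255)); m[280:]=0
n,l,st,ce=cv2.connectedComponentsWithStats(m); i=1+np.argmax(st[1:,4]); v,u=np.nonzero(l==i)
q=r.regions_of("brass_plate","wrist")[:1]
for nm,(v,u) in [("hsv",(v,u))]+[("net",np.nonzero(k["pixels"])) for k in q]:
    P=np.array([ww(c,a,b,z=.022) for a,b in zip(u,v)]); R_=cv2.minAreaRect((P[:,:2]*1000).astype(np.float32)); print(nm,st[i],R_, np.median([ww(c,a,b)[2] for a,b in zip(u,v)]))
go(s,[R_[0][0]/1000,R_[0][1]/1000,.0085],[180,0,-94.5])
E
```

```text
[ 0.52372009 -0.27106168  0.22044941] [ 1.79966330e+02  1.97016627e-03 -9.45857976e+01] 3.7982082781060917 0.057660204183617975
hsv [ 298   90   42   72 1672] ((519.9295043945312, -358.0101013183594), (68.6274185180664, 38.888710021972656), 85.5644302368164) 0.022435768686122237
net [ 298   90   42   72 1672] ((536.6475219726562, -131.87673950195312), (99.56597137451172, 185.13539123535156), 85.51483154296875) 0.0850076374116617
travel [-0.2795 -0.0038  0.4239] dr [ 0.0001  0.     -0.0002] rows>= 5.0
```

View pics/w8.png

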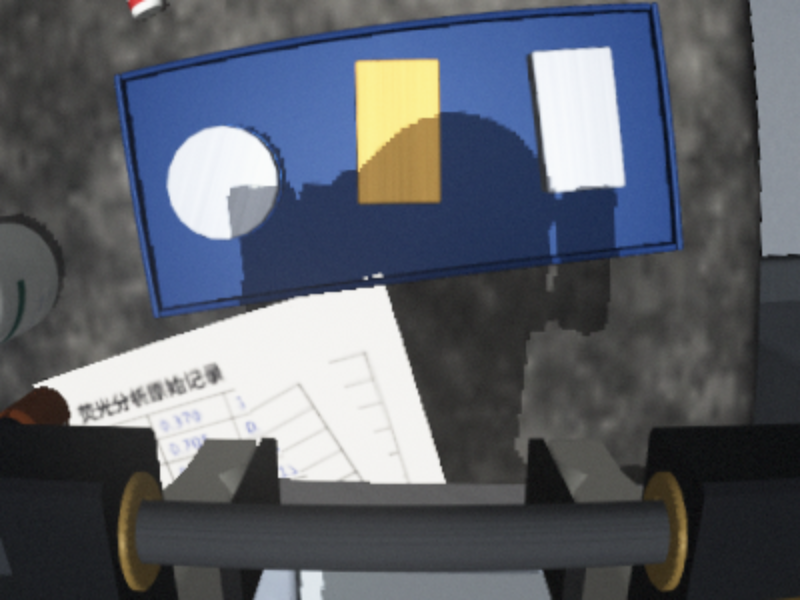

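>>> {"fn": "jog_arm", "kwargs": {
  "travel": [
    [0.09, -0.003, 0.05],
    [0.172, -0.006, 0.12],
    [0.172, -0.006, 0.24],
    [0.172, -0.006, 0.33],
    [0.172, -0.006, 0.39],
    [0.172, -0.006, 0.415],
    [0.172, -0.006, 0.424],
    [0.172, -0.006, 0.424],
    [0.172, -0.006, 0.424],
    [0.172, -0.006, 0.424]
  ],
  "dr": [
    [0, 0, 0],
    [0, 0, 0],
    [0, 0, 0],
    [0, 0, 0],
    [0, 0, 0],
    [0, 0, 0],
    [0, 0, 0],
    [0, 0, 0],
    [0, 0, 0],
    [0, 0, 0]
  ],
  "claw": [0.66, 0.66, 0.66, 0.66, 0.66, 0.66, 0.66, 0.66, 0.3, 0.3],
  "newtons": 45
}}

```text
time_s: 28.15
tcp_pos: [0.5206, -0.3561, 0.0104]
eef_rot: [-179.9, -0.0, -94.6]
contact_force: [-3.2, 0.8, 1.8]
gripper_width: 0.0437
gripper_force: 1.8
```

>>> {"fn": "jog_arm", "kwargs": {
  "travel": [
    [0, 0, 0],
    [0, 0, 0],
    [0, 0, 0],
    [0, 0, -0.05],
    [0, 0, -0.15],
    [0, 0, -0.25],
    [0, 0, -0.34],
    [0, 0, -0.34],
    [0, 0, -0.34],
    [0, 0, -0.34]
  ],
  "dr": [
    [0, 0, 0],
    [0, 0, 0],
    [0, 0, 0],
    [0, 0, 0],
    [0, 0, 0],
    [0, 0, 0],
    [0, 0, 0],
    [0, 0, 0],
    [0, 0, 0],
    [0, 0, 0]
  ],
  "claw": [0.3, 0.3, 0.3, 0.3, 0.3, 0.3, 0.3, 0.3, 0.3, 0.3]
}}

```text
time_s: 29.4
tcp_pos: [0.519, -0.3554, 0.1773]
eef_rot: [179.8, 0.1, -94.6]
contact_force: [-0.2, 1.0, -3.7]
gripper_width: 0.0398
gripper_force: 45.0
```

```bash
python3 - <<'E'
from plant import r
from h import *
s=r.get_state(); print(s["tcp_pos"],s["eef_rot"],s["gripper_width"],s["gripper_force"],s["contact_force"])
go(s,S(-15,-60,150),[180,0,YAW])
E
```

```text
[ 0.51904809 -0.35543254  0.17732848] [ 1.79810314e+02  7.12942922e-02 -9.45957807e+01] 0.039757557208877525 44.998944997787476 [-0.21958537  0.95457785 -3.67741235]
travel [-0.5441  0.0808  0.0556] dr [ 0.0003  0.0006 -0.2453] rows>= 9.0
```

>>> {"fn": "jog_arm", "kwargs": {
  "travel": [
    [-0.04, 0.01, -0.03],
    [-0.08, 0.02, -0.07],
    [-0.13, 0.03, -0.08],
    [-0.19, 0.04, -0.08],
    [-0.25, 0.05, -0.08],
    [-0.31, 0.06, -0.08],
    [-0.37, 0.07, -0.08],
    [-0.43, 0.08, -0.08],
    [-0.49, 0.081, -0.08],
    [-0.544, 0.081, -0.06]
  ],
  "dr": [
    [0, 0, -0.028],
    [0, 0, -0.056],
    [0, 0, -0.084],
    [0, 0, -0.112],
    [0, 0, -0.14],
    [0, 0, -0.168],
    [0, 0, -0.196],
    [0, 0, -0.224],
    [0, 0, -0.245],
    [0, 0, -0.245]
  ],
  "claw": [0.3, 0.3, 0.3, 0.3, 0.3, 0.3, 0.3, 0.3, 0.3, 0.3]
}}

```text
time_s: 30.65
tcp_pos: [0.5013, -0.0806, 0.2088]
eef_rot: [180.0, 0.0, -6.3]
contact_force: [-0.6, -0.1, -3.7]
gripper_width: 0.0394
gripper_force: 45.0
```

>>> {"fn": "jog_arm", "kwargs": {
  "travel": [
    [0, 0, 0.05],
    [0, 0, 0.1],
    [0, 0, 0.14],
    [0, 0, 0.14],
    [0, 0, 0.14],
    [0, 0, 0.14],
    [0, 0, 0.14],
    [0, 0, 0.14],
    [0, 0, 0.14],
    [0, 0, 0.14]
  ],
  "dr": [
    [0, 0, 0],
    [0, 0, 0],
    [0, 0, 0],
    [0, 0, 0],
    [0, 0, 0],
    [0, 0, 0],
    [0, 0, 0],
    [0, 0, 0],
    [0, 0, 0],
    [0, 0, 0]
  ],
  "claw": [0.3, 0.3, 0.3, 0.3, 0.3, 0.3, 0.3, 0.3, 0.3, 0.3]
}}

```text
time_s: 31.9
tcp_pos: [0.5015, -0.0816, 0.1395]
eef_rot: [-180.0, -0.0, -6.4]
contact_force: [0.1, -0.4, -2.9]
gripper_width: 0.0393
gripper_force: 45.0
```

```bash
python3 - <<'E'
from plant import r
from h import *
s=r.get_state(); print(toS(s["tcp_pos"]),s["eef_rot"],s["gripper_width"],s["gripper_force"],s["contact_force"])
c=wrist(r,"w9")
for z in [.11,.115,.12]: print(toS(ww(c,320,262,z=z)))
go(s,S(-15,-60,91),[180,0,YAW])
E
```

```text
[-13.99421981 -60.45801745 139.5217243 ] [-1.79998581e+02 -4.89111472e-03 -6.37348203e+00] 0.03932988349193353 44.998780488967896 [ 0.09844127 -0.38105084 -2.85357913]
[ -5.49372858 -60.57692658 110.        ]
[ -3.81015161 -60.58521391 115.        ]
[ -2.12657464 -60.59350124 120.        ]
travel [-0.002  -0.0009  0.097 ] dr [-0.     -0.     -0.0002] rows>= 1.0
```

View pics/w9.png

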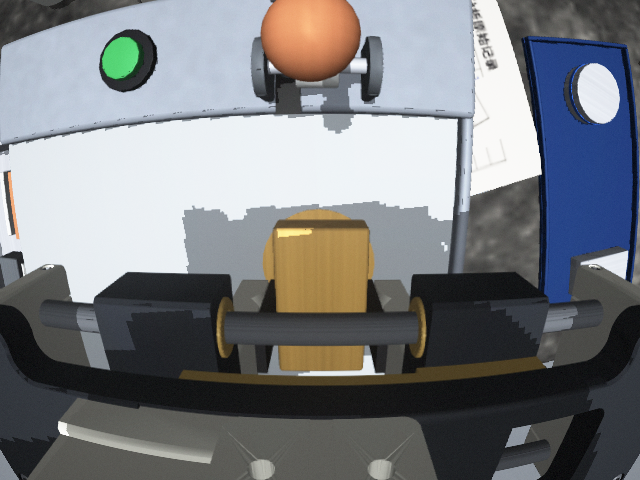

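>>> {"fn": "jog_arm", "kwargs": {
  "travel": [
    [-0.002, 0, 0.05],
    [-0.002, 0, 0.08],
    [-0.002, 0, 0.09],
    [-0.002, 0, 0.095],
    [-0.002, 0, 0.098],
    [-0.002, 0, 0.098],
    [-0.002, 0, 0.098],
    [-0.002, 0, 0.098],
    [-0.002, 0, 0.098],
    [-0.002, 0, 0.098]
  ],
  "dr": [
    [0, 0, 0],
    [0, 0, 0],
    [0, 0, 0],
    [0, 0, 0],
    [0, 0, 0],
    [0, 0, 0],
    [0, 0, 0],
    [0, 0, 0],
    [0, 0, 0],
    [0, 0, 0]
  ],
  "claw": [0.3, 0.3, 0.3, 0.3, 0.3, 0.3, 0.3, 0.3, 0.3, 0.3]
}}

```text
time_s: 33.2
tcp_pos: [0.5009, -0.0814, 0.0911]
eef_rot: [-180.0, -0.1, -6.4]
contact_force: [-2.3, 0.0, 6.1]
gripper_width: 0.0395
gripper_force: 45.0
```

>>> {"fn": "jog_arm", "kwargs": {
  "travel": [
    [0, 0, 0],
    [0, 0, 0],
    [0, 0, 0],
    [0, 0, 0],
    [0, 0, -0.05],
    [0, 0, -0.15],
    [0, 0, -0.27],
    [-0.03, 0, -0.36],
    [-0.08, 0, -0.4],
    [-0.08, 0, -0.4]
  ],
  "dr": [
    [0, 0, 0],
    [0, 0, 0],
    [0, 0, 0],
    [0, 0, 0],
    [0, 0, 0],
    [0, 0, 0],
    [0, 0, 0],
    [0, 0, 0],
    [0, 0, 0],
    [0, 0, 0]
  ],
  "claw": [0.6, 0.75, 0.75, 0.75, 0.75, 0.75, 1, 1, 1, 1]
}}

```text
time_s: 34.45
tcp_pos: [0.4605, -0.0769, 0.2926]
eef_rot: [-179.9, -0.2, -6.4]
contact_force: [0.6, -0.6, -0.7]
gripper_width: 0.0876
gripper_force: 0.0
```

```bash
python3 - <<'E'
from plant import r
from h import *
s=r.get_state(); print(toS(s["tcp_pos"]),s["eef_rot"],s["gripper_width"])
c=wrist(r)
q=r.regions_of("brass_plate","wrist")
for k in q[:2]:
    v,u=np.nonzero(k["pixels"]); P=np.array([toS(ww(c,a,b,z=.103)) for a,b in zip(u,v)]); Z=[ww(c,a,b)[2] for a,b in zip(u,v)]
    print(k["conf"],k["extent"],cv2.minAreaRect(P[:,:2].astype(np.float32)),np.percentile(Z,[5,25,50,75,95]))
hsv=cv2.cvtColor(c["pixels"],cv2.COLOR_RGB2HSV); m=cv2.inRange(hsv,(0,150,90),(6,255,255))|cv2.inRange(hsv,(174,150,90),(180,255,255))
n,l,st,ce=cv2.connectedComponentsWithStats(m); 
for i in range(1,n):
    if st[i,4]>60: print(st[i],ce[i],toS(ww(c,*ce[i])))
go(s,S(155,-60,280),[180,0,YAW]);go(s,S(155,-60,156),[180,0,YAW])
E
```

```text
[-55.20029955 -60.32669253 292.62880019] [-179.91157071   -0.2478403    -6.35563426] 0.08756146465912201
[604  34  21  13 181] [614.8121547   39.46961326] [ 205.17837474 -493.48466678   19.34815302]
travel [ 0.4203 -0.001   0.0271] dr [-0.0002 -0.0007 -0.0002] rows>= 4.0
travel [ 0.4192 -0.0006  0.2751] dr [-0.0002 -0.0007 -0.0002] rows>= 5.0
```

```bash
python3 - <<'E'
from plant import r
from h import *
c=wrist(r,"w10"); P=[]
for v in range(60,262,2):
    for u in range(180,460,2):
        if c["range_z"][v,u]>0:
            p=toS(ww(c,u,v))
            if -100<p[0]<70 and -130<p[1]<160 and p[2]>94: P.append(p)
P=np.array(P); print(len(P),cv2.minAreaRect(P[:,:2].astype(np.float32)),np.percentile(P[:,2],[1,10,50,90,99]))
E
```

```text
800 ((-12.09140396118164, -61.042877197265625), (68.26207733154297, 39.65537643432617), 0.4311431646347046) [101.33913447 102.35413194 103.32988396 104.2926778  105.16627903]
```

View pics/w10.png

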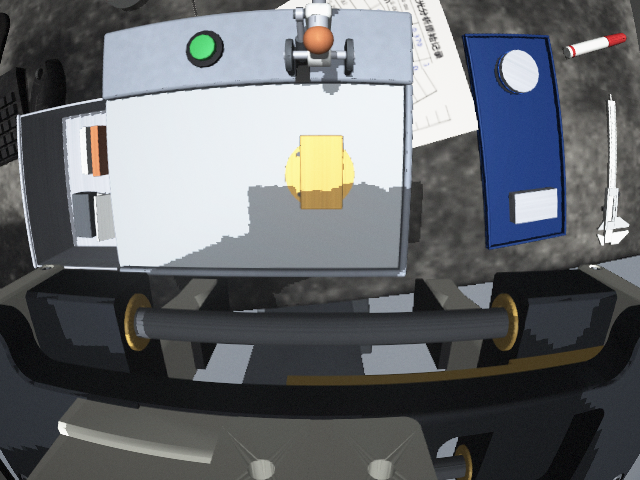

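>>> {"fn": "jog_arm", "kwargs": {
  "travel": [
    [0.1, 0, 0],
    [0.2, 0, 0],
    [0.31, 0, 0],
    [0.418, 0, 0],
    [0.418, 0, 0.04],
    [0.418, 0, 0.14],
    [0.418, 0, 0.22],
    [0.418, 0, 0.26],
    [0.418, 0, 0.275],
    [0.418, 0, 0.275]
  ],
  "dr": [
    [0, 0, 0],
    [0, 0, 0],
    [0, 0, 0],
    [0, 0, 0],
    [0, 0, 0],
    [0, 0, 0],
    [0, 0, 0],
    [0, 0, 0],
    [0, 0, 0],
    [0, 0, 0]
  ],
  "claw": [1, 1, 1, 1, 1, 1, 1, 1, 1, 0.8],
  "newtons": 18
}}

```text
time_s: 35.85
tcp_pos: [0.6684, -0.1004, 0.1519]
eef_rot: [180.0, 0.1, -6.4]
contact_force: [0.6, -0.4, 0.4]
gripper_width: 0.0822
gripper_force: 0.0
```

>>> {"fn": "jog_arm", "kwargs": {
  "travel": [
    [0, 0, 0],
    [0, 0, 0],
    [0, 0, 0],
    [0, 0, 0],
    [0, 0, 0],
    [0, 0, 0],
    [0, 0, 0],
    [0, 0, 0],
    [0, 0, 0],
    [0, 0, 0]
  ],
  "dr": [
    [0, 0, 0],
    [0, 0, 0],
    [0, 0, 0],
    [0, 0, 0],
    [0, 0, 0],
    [0, 0, 0],
    [0, 0, 0],
    [0, 0, 0],
    [0, 0, 0],
    [0, 0, 0]
  ],
  "claw": [0.6, 0.4, 0.2, 0.2, 0.2, 0.2, 0.2, 0.2, 0.2, 0.2]
}}

```text
time_s: 37.1
tcp_pos: [0.6687, -0.0984, 0.153]
eef_rot: [-179.9, -0.0, -6.3]
contact_force: [-0.6, 7.8, 2.3]
gripper_width: 0.0269
gripper_force: 18.0
```

```bash
python3 - <<'E'
from plant import r
from h import *
s=r.get_state(); print(toS(s["tcp_pos"]),s["eef_rot"],s["gripper_width"],s["gripper_force"],s["contact_force"])
p0=None
for th in np.arange(1.3,-0.06,-.15).tolist()+[-.04]:
    x=95+80*np.sin(th-.6); z=120+80*np.cos(th-.6)
    x0=95+80*np.sin(.85); z0=120+80*np.cos(.85); print(round(th,2),np.round([(x-x0)/500,-(z-z0)/500],4))
E
```

```text
[154.11173899 -58.82969137 153.0029415 ] [-1.79881345e+02 -3.09437888e-02 -6.33816309e+00] 0.026889625661126796 18.000198304653168 [-0.59897694  7.81980758  2.33611357]
1.3 [-0.0171 -0.0168]
1.15 [-0.0366 -0.0308]
1.0 [-0.0579 -0.0418]
0.85 [-0.0806 -0.0494]
0.7 [-0.1042 -0.0536]
0.55 [-0.1282 -0.0542]
0.4 [-0.152  -0.0512]
0.25 [-0.1751 -0.0447]
0.1 [-0.1969 -0.0348]
-0.05 [-0.217  -0.0218]
-0.04 [-0.2158 -0.0227]
```

>>> {"fn": "jog_arm", "kwargs": {
  "travel": [
    [-0.008, -0.002, -0.009],
    [-0.0171, -0.002, -0.0168],
    [-0.0366, -0.002, -0.0308],
    [-0.0579, -0.002, -0.0418],
    [-0.0806, -0.002, -0.0494],
    [-0.1042, -0.002, -0.0536],
    [-0.1282, -0.002, -0.0542],
    [-0.152, -0.002, -0.0512],
    [-0.1751, -0.002, -0.0447],
    [-0.1969, -0.002, -0.0348]
  ],
  "dr": [
    [0, 0, 0],
    [0, 0, 0],
    [0, 0, 0],
    [0, 0, 0],
    [0, 0, 0],
    [0, 0, 0],
    [0, 0, 0],
    [0, 0, 0],
    [0, 0, 0],
    [0, 0, 0]
  ],
  "claw": [0.2, 0.2, 0.2, 0.2, 0.2, 0.2, 0.2, 0.2, 0.2, 0.2]
}}

```text
time_s: 38.35
tcp_pos: [0.5692, -0.0874, 0.1707]
eef_rot: [-179.9, 0.1, -6.4]
contact_force: [-3.5, 6.1, 0.8]
gripper_width: 0.0265
gripper_force: 18.0
```

>>> {"fn": "jog_arm", "kwargs": {
  "travel": [
    [-0.007, 0, 0.0043],
    [-0.0135, 0, 0.0082],
    [-0.019, 0, 0.012],
    [-0.019, 0, 0.012],
    [-0.019, 0, 0.012],
    [-0.019, 0, 0.012],
    [-0.019, 0, 0.012],
    [-0.019, 0, 0.012],
    [-0.019, 0, 0.012],
    [-0.019, 0, 0.012]
  ],
  "dr": [
    [0, 0, 0],
    [0, 0, 0],
    [0, 0, 0],
    [0, 0, 0],
    [0, 0, 0],
    [0, 0, 0],
    [0, 0, 0],
    [0, 0, 0],
    [0, 0, 0],
    [0, 0, 0]
  ],
  "claw": [0.2, 0.2, 0.2, 0.2, 0.2, 0.2, 0.2, 0.6, 0.8, 0.8]
}}

```text
time_s: 39.6
tcp_pos: [0.561, -0.0875, 0.1643]
eef_rot: [180.0, 0.0, -6.4]
contact_force: [-0.1, 0.2, 0.4]
gripper_width: 0.0511
gripper_force: 0.0
```

```bash
python3 - <<'E'
from plant import r
from h import *
s=r.get_state(); print(toS(s["tcp_pos"]),s["eef_rot"],s["gripper_width"],s["contact_force"],s["time_s"])
go(s,S(60,-60,300),[180,0,YAW]);go(s,S(112,50,300),[180,0,YAW]);go(s,S(112,50,125),[180,0,YAW])
E
```

```text
[ 45.85072464 -59.83425779 164.25677048] [ 1.79983327e+02  2.11975860e-02 -6.38649724e+00] 0.051077051373465195 [-0.12816631  0.15405263  0.44843635] 39.6
travel [ 0.0282  0.0004 -0.2715] dr [ 0.      0.0001 -0.0002] rows>= 3.0
travel [ 0.1319 -0.2198 -0.2716] dr [ 0.      0.0001 -0.0002] rows>= 3.0
travel [ 0.132  -0.2199  0.0784] dr [ 0.      0.0001 -0.0002] rows>= 3.0
```

>>> {"fn": "jog_arm", "kwargs": {
  "travel": [
    [0, 0, 0],
    [0, 0, 0],
    [0, 0, -0.06],
    [0, 0, -0.16],
    [0, 0, -0.25],
    [0.02, -0.08, -0.27],
    [0.03, -0.18, -0.27],
    [0.03, -0.22, -0.27],
    [0.03, -0.22, -0.27],
    [0.03, -0.22, -0.27]
  ],
  "dr": [
    [0, 0, 0],
    [0, 0, 0],
    [0, 0, 0],
    [0, 0, 0],
    [0, 0, 0],
    [0, 0, 0],
    [0, 0, 0],
    [0, 0, 0],
    [0, 0, 0],
    [0, 0, 0]
  ],
  "claw": [0.9, 0.9, 0.9, 0.9, 0.6, 0.3, 0, 0, 0, 0]
}}

```text
time_s: 40.85
tcp_pos: [0.5881, 0.0199, 0.2992]
eef_rot: [180.0, 0.0, -6.4]
contact_force: [-0.2, -0.2, -0.3]
gripper_width: 0.0243
gripper_force: 0.0
```

```bash
python3 - <<'E'
from plant import r
from h import *
s=r.get_state(); print(toS(s["tcp_pos"]),s["eef_rot"],s["gripper_width"],s["time_s"])
c=wrist(r,"w11")
hsv=cv2.cvtColor(c["pixels"],cv2.COLOR_RGB2HSV)
for nm,m in [("red",cv2.inRange(hsv,(0,150,90),(6,255,255))|cv2.inRange(hsv,(174,150,90),(180,255,255))),("green",cv2.inRange(hsv,(55,100,60),(75,255,255)))]:
    n,l,st,ce=cv2.connectedComponentsWithStats(m)
    for i in range(1,n):
        if st[i,4]>60: print(nm,st[i],ce[i],toS(ww(c,*ce[i])),toS(ww(c,*ce[i],z=.109)))
go(s,S(112,50,125),[180,0,YAW])
E
```

```text
[ 61.03694102  49.87112089 299.245534  ] [ 1.79979682e+02  2.11880364e-02 -6.37521094e+00] 0.024290230516178214 40.85
red [131   3  34  35 785] [148.70318471  20.62420382] [245.28499284 193.70693355 165.90163287] [267.18062974 221.81655735 109.        ]
red [441 237  31  33 811] [456.15289766 253.68803946] [ 50.74278689 -54.9957215  197.09409683] [ 22.96479678 -90.30210971 109.        ]
green [306 150  27  27 578] [319.11072664 163.03633218] [112.39678478  50.53994806 109.52948155] [112.36553102  50.54153187 109.        ]
travel [ 0.1021 -0.0005  0.3485] dr [ 0.0001  0.0001 -0.0002] rows>= 3.0
```

View pics/w11.png

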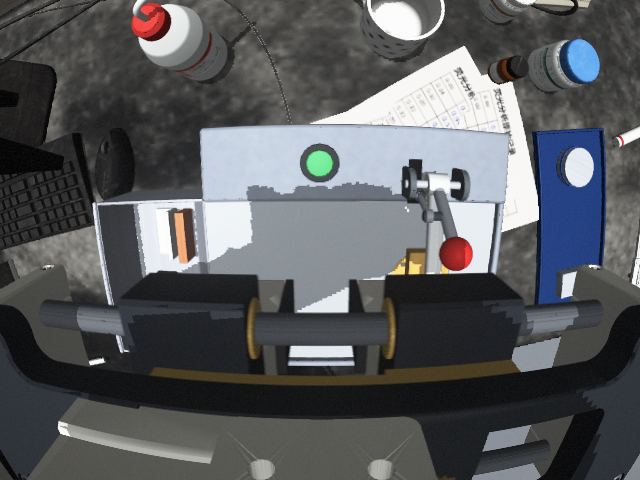

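>>> {"fn": "jog_arm", "kwargs": {
  "travel": [
    [0.06, 0, 0.06],
    [0.103, 0, 0.15],
    [0.103, 0, 0.25],
    [0.103, 0, 0.32],
    [0.103, 0, 0.36],
    [0.103, 0, 0.375],
    [0.103, 0, 0.383],
    [0.103, 0, 0.389],
    [0.103, 0, 0.392],
    [0.103, 0, 0.392]
  ],
  "dr": [
    [0, 0, 0],
    [0, 0, 0],
    [0, 0, 0],
    [0, 0, 0],
    [0, 0, 0],
    [0, 0, 0],
    [0, 0, 0],
    [0, 0, 0],
    [0, 0, 0],
    [0, 0, 0]
  ],
  "claw": [0, 0, 0, 0, 0, 0, 0, 0, 0, 0]
}}

```text
time_s: 42.15
tcp_pos: [0.6401, 0.0144, 0.1044]
eef_rot: [180.0, -0.1, -6.4]
contact_force: [-1.8, -2.8, 4.7]
gripper_width: 0.0009
gripper_force: 2.4
```

>>> {"fn": "jog_arm", "kwargs": {
  "travel": [
    [0, 0, 0.002],
    [0, 0, 0.004],
    [0, 0, 0.006],
    [0, 0, 0.008],
    [0, 0, 0.008],
    [0, 0, 0.008],
    [0, 0, 0.008],
    [0, 0, 0.008],
    [0, 0, 0.008],
    [0, 0, 0.008]
  ],
  "dr": [
    [0, 0, 0],
    [0, 0, 0],
    [0, 0, 0],
    [0, 0, 0],
    [0, 0, 0],
    [0, 0, 0],
    [0, 0, 0],
    [0, 0, 0],
    [0, 0, 0],
    [0, 0, 0]
  ],
  "claw": [0, 0, 0, 0, 0, 0, 0, 0, 0, 0]
}}

```text
time_s: 43.4
tcp_pos: [0.6402, 0.0144, 0.1039]
eef_rot: [180.0, -0.2, -6.3]
contact_force: [-11.0, -2.2, 29.3]
gripper_width: 0.0003
gripper_force: 14.3
```

>>> {"fn": "jog_arm", "kwargs": {
  "travel": [
    [0, 0, -0.01],
    [0, 0, -0.04],
    [0, 0, -0.14],
    [0, 0, -0.25],
    [0, 0, -0.36],
    [-0.1, 0, -0.4],
    [-0.2, 0.04, -0.4],
    [-0.3, 0.08, -0.4],
    [-0.36, 0.1, -0.4],
    [-0.36, 0.1, -0.4]
  ],
  "dr": [
    [0, 0, 0],
    [0, 0, 0],
    [0, 0, 0],
    [0, 0, 0],
    [0, 0, 0],
    [0, 0, 0],
    [0, 0, 0],
    [0, 0, 0],
    [0, 0, 0],
    [0, 0, 0]
  ],
  "claw": [0, 0, 0, 0, 0, 0, 0, 0, 0, 0]
}}

```text
time_s: 44.65
tcp_pos: [0.4537, -0.0151, 0.3009]
eef_rot: [-179.9, -0.2, -6.4]
contact_force: [1.6, -0.3, 0.1]
gripper_width: 0.0005
gripper_force: 0.0
```

```bash
python3 - <<'E'
from plant import r
from h import *
s=r.get_state(); print(toS(s["tcp_pos"]),s["time_s"])
c=wrist(r); V=[];B=[]
hsv=cv2.cvtColor(c["pixels"],cv2.COLOR_RGB2HSV); br=cv2.inRange(hsv,(12,100,70),(30,255,255))
for v in range(20,262):
    for u in range(120,520):
        if c["range_z"][v,u]>0:
            p=toS(ww(c,u,v))
            if -100<p[0]<70 and -130<p[1]<165 and p[2]>94: V.append(p)
V=np.array(V)
top=V[(V[:,2]>99)&(V[:,2]<107)]; print("plate",len(top),top.min(0),top.max(0),cv2.minAreaRect(top[:,:2].astype(np.float32)))
hi=V[V[:,2]>108]; 
for x in range(-30,60,10):
    k=hi[(abs(hi[:,0]-x)<5)&(abs(hi[:,1]+60)<12)]
    if len(k): print(x,np.round(np.median(k,0)),np.round(k[:,2].max()))
print("others on table:",(V[:,1]>0).sum())
for n in ["control_disc","steel_plate","spent_flat","spent_angle","spent_tee","spent_block"]:
    for q in r.tip_of(n,"wrist")[:1]: print(n,round(q["conf"],2),np.round(toS(ww(c,*q["at"]))))
E
```

```text
[-68.79104747   0.34352643 300.85695896] 44.65
plate 2025 [-47.42461745 -81.53383035  99.11920438] [ 22.80471604 -40.73748108 105.91945287] ((-12.379003524780273, -61.146141052246094), (40.69624328613281, 70.22872924804688), 89.7176284790039)
-30 [-26. -60. 113.] 114.0
-20 [-19. -58. 119.] 135.0
-10 [-10. -58. 136.] 138.0
0 [  0. -59. 135.] 137.0
10 [ 10. -59. 134.] 137.0
20 [ 20. -58. 133.] 135.0
30 [ 31. -59. 132.] 192.0
40 [ 40. -57. 193.] 201.0
50 [ 50. -57. 196.] 200.0
others on table: 0
control_disc 0.95 [ 112. -297.   25.]
steel_plate 0.98 [ -51. -335.   22.]
spent_flat 0.75 [ 25. 215.  20.]
spent_angle 0.63 [ 23. 227.  39.]
spent_tee 0.9 [-68. 219.  17.]
spent_block 0.74 [-66. 261.  30.]
```

```bash
python3 -c "
from plant import r
print(r.close_job())"
```

```text
the job is handed in; nothing more can be done
None
```

The job is handed in at about 45 s of the 210 s: the control disc is flat in the tray and all four offcuts (no bar was present) are in the bin. The brass plate lies flat over the window with the pad down on it, and the green button was pressed to its stop.

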